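# Clear the analyser's catch tray and hold the counting slide in the reader

## Task

First clear the two sealed cartridges out of the analyser's catch tray: stand both upright on the floor of the grey tote. Then pick up the glass counting slide by its plain end - the frosted end is the one with the small corner notch - keep it level with its label face up, and bring the frosted end into the slide reader, from its open front or either open side, until it is centred under the reading head, half-way between the head and the base plate, touching neither. Finish while still holding the slide steady there (do not put it down or let go), and leave the rack, bottle and jar at the back alone.

Things in the scene. Friction and masses are not known exactly. Their poses are not given: they have to be found in the camera images.
- tray: Fixed grey catch tray, 260 x 260 mm, open on top; floor top 5 mm and rim 14 mm above the bench, rim 5 mm thick. Origin on the bench under its centre, x roughly away from the robot. Outside its far (+x) rim a small chute reaches 172 mm from the origin, 55 mm high. The slide lies in the half nearer the robot, the cartridges stand in the far half.
- slide_center (a point): Centre (half-way up) of the loose counting slide: flat pale ground glass, 100 (its x) x 34 (y) x 5 mm, 45 g, lying in any direction, label face up (z), on the tray floor. +x points to the frosted end, told by its small notch: a 10 x 10 mm square missing from the +x +y corner. The frosted area is the last 28 mm at +x; the -x end is the plain end. Fine lines in the middle are alike for both ends.
- slide_frosted (a point): Centre of the frosted label area on the slide's upper face, 35 mm from the slide's centre along its +x; axes as the slide's.
- cartridge_a_center (a point): Centre (half-way up) of one sealed white cartridge with a foil top, loose, 50 mm long (its x), 30 mm wide (its y), 40 mm high, about 70 g, standing upright on the tray floor.
- cartridge_b_center (a point): Centre (half-way up) of the other cartridge, the same in every way.
- tote: Fixed grey plastic tote, open on top, 160 mm (its x) x 200 mm (its y), 55 mm high, walls 4 mm, floor 4 mm thick. Origin on the bench under its centre. It stands to the left or the right of the tray.
- reader: Fixed slide reader, beyond the tray from the tote. Origin on the bench straight below the reading spot; its front looks along its -x, front and both sides (+-y) are open. Along its x: base plate -40 to 110 mm, 90 wide, 15 thick; grey head -18 to 62 mm, 44 wide, underside 115 and top 137 mm above the bench (lens ring hangs 4 mm lower); column 60 to 110 mm, 44 wide, 137 high.
- reading_spot (a point): The reading spot: straight under the lens and over the black patch on the base plate, 65 mm above the bench, half-way between base plate and head; its x points from the open front to the column.
- tube_rack: Bystander: white rack 50 x 130 mm with five yellow-capped tubes, 91 mm high, loose, at the back of the bench. Origin under its centre.
- reagent_bottle: Bystander: brown bottle, 60 mm across, 120 mm high, loose, at the back. Origin under its centre.
- sample_jar: Bystander: white jar, 56 mm across, 70 mm high, loose, at the back. Origin under its centre.

How it is judged:
On the way, in this order (a step that is already met when the one before it is completed fails the run):
1. both cartridges stand upright on the tote's floor, let go (x of cartridge_a_center in the frame of tote between -0.076 and 0.076 m and y of cartridge_a_center in the frame of tote between -0.096 and 0.096 m and z of each of cartridge_a_center, cartridge_b_center in the frame of tote below 0.032 m and angle between each of cartridge_a_center, cartridge_b_center's own z axis and vertical below 0.3 rad and x of cartridge_b_center in the frame of tote between -0.076 and 0.076 m and y of cartridge_b_center in the frame of tote between -0.096 and 0.096 m and contact force between the fingers and cartridge_a below 0.1 N and contact force between the fingers and cartridge_b below 0.1 N), for 0.2 s.
2. then the slide is lifted out of the tray in the fingers, both cartridges staying in the tote (height (world z) of slide_center above 0.04 m and contact force between the fingers and slide above 0.5 N and x of cartridge_a_center in the frame of tote between -0.076 and 0.076 m and y of cartridge_a_center in the frame of tote between -0.096 and 0.096 m and z of each of cartridge_a_center, cartridge_b_center in the frame of tote below 0.032 m and angle between each of cartridge_a_center, cartridge_b_center's own z axis and vertical below 0.3 rad and x of cartridge_b_center in the frame of tote between -0.076 and 0.076 m and y of cartridge_b_center in the frame of tote between -0.096 and 0.096 m), for 0.2 s.
At the end, for the whole second after the job is handed in: Cartridges at rest, upright within 0.3 rad in the tote; slide held still by its plain part, level and label up (0.17 rad), frosted centre within 12 mm sideways and 15 mm in height of the reading spot, nothing touching the reader (x of cartridge_a_center in the frame of tote between -0.076 and 0.076 m and y of cartridge_a_center in the frame of tote between -0.096 and 0.096 m and z of each of cartridge_a_center, cartridge_b_center in the frame of tote below 0.032 m and angle between each of cartridge_a_center, cartridge_b_center's own z axis and vertical below 0.3 rad and x of cartridge_b_center in the frame of tote between -0.076 and 0.076 m and y of cartridge_b_center in the frame of tote between -0.096 and 0.096 m and horizontal distance between slide_frosted and reading_spot below 0.012 m and z of slide_frosted in the frame of reading_spot between -0.015 and 0.015 m and angle between slide_center's own z axis and vertical below 0.17 rad and x of the grasp point in the frame of slide_center below 0.01 m and contact force between the fingers and slide above 0.5 N and contact force between slide and reader below 0.1 N and contact force between each of the arm, the fingers and reader below 0.5 N and linear speed of each of slide, cartridge_a, cartridge_b below 0.02 m/s); the arm keeps its last pose, push and grip.
It fails at once if rack, bottle or jar moved more than 20 mm (distance of any of tube_rack, reagent_bottle, sample_jar from where it was at the start of the episode above 0.02 m).
It fails at once if the slide tipped more than 60 degrees from label up (angle between slide_center's own z axis and vertical above 1.05 rad).
It also fails if it takes over 72 s, if anything falls off the work surface, if the arm or the gripper's body presses on something with over 40 N, if the wrist force passes 120 N, or if a joint passes its speed limit or range.

## Robot

A 7-joint arm with a two-finger parallel gripper is mounted at the origin on the work surface. World frame = base frame: x ahead of the robot, y to its left, z up, the work surface at z = 0. Lengths are in m, angles in rad, forces in N, time in s.
With the tool pointing down it reaches from about 0.425 to 0.875 m from the base axis. Payload 9.9 kg.
Tool frame: the origin (TCP) lies between the finger pads; the fingertips stand 19 mm ahead of it and the grasp point (between the pads) is the TCP; z points along the fingers, y is the direction in which the jaws open and shut (so a half turn about z gives the same grasp; the last joint's range is limited). The gripper opens to 85 mm and grips with 20 to 120 N. Pads are 22 mm wide; open, the fingers measure 114 mm over their backs; the gripper's body (76 mm by 85 mm) begins 54 mm behind the grasp point. The pads swing forward as they close: fully open they stand 13 mm farther back than shut.
Start: joints at [-1.212, 0.576, 0.025, 1.437, -0.015, 1.129, -0.057], TCP at [0.289, 0.61, 0.25] pointing down, gripper open.
Joint ranges: [-2.76, 2.76], [-0.34, 2.15], [-1.52, 1.57], [0.19, 2.46], [-1.09, 4.23], [0.17, 1.99], [-2.82, 2.82]. Speed limits (rad/s): [2.22, 2.22, 3.01, 3.01, 3.14, 3.14, 3.14].

## Interface

Orientations are given as [roll, pitch, yaw] about the fixed x, y, z axes, in that order (R = Rz(yaw) Ry(pitch) Rx(roll)).
In Python, from bench import manip gives the robot as it stands.
- The arm moves only by the tool arm_command, never from a script. Its argument "deltas" is a list of rows, each an object of numbers: "x", "y", "z": the shift along the tool's x, y, z as a fraction of full scale; "rx", "ry", "rz": the turn, a rotation vector about the tool's x, y, z as a fraction of full scale; "jaw": the closure, from -1 (fully open) to 1 (shut). A call has 1 to 20 rows; each row shifts and turns the commanded pose from where the row before left it, along the tool's axes as they then stand; what a row does not reach is not made up. Full scale, the value 1, is 0.025 m for a shift and 4 degrees for a turn. A row lasts 1/12 s, in which the tool goes at most 41.7 mm and 7.16 degrees, less where a joint would pass 70% of its speed; a pose out of reach is approached as far as the arm can. A call with a number of a shift or a turn outside -1 to 1 is refused whole. A call with a gripper value outside its range is refused whole. The fingers move at their own pace and stop on an object; "grip_force" is the grip in N (left out, the last holds). Time passes only in rows, so rows that do not move let the fingers close. It gives the time, the measured TCP pose, the force and the opening at its end, in the units of the state.
- manip.get_obs(): the state, without advancing time (a new reading comes with each control period).
- manip.grab_frame(name): name is "scene" or "top" or "wrist"; returns the picture (480x640x3 uint8, blue, green, red); there is no depth.
- manip.camera_model(name): a dict with "fov_y" (degrees; the focal length in pixels is half the picture's height over the tangent of half this angle, whatever the lens; pixels are square), "cx", "cy" (the principal point, pixels), "pose" (4x4, takes a point from camera to world coordinates). Camera axes: x right, y up, looking along -z (the intrinsics and any distortion apply to the point x, -y, -z); pixel columns grow to the right and rows downward; lengths in m; the calibration is good to about 2 mm. A picture is of the moment at which its call begins: read the wrist's pose just before it. camera_model takes no time and is no camera call; for the wrist camera it gives the pose at the moment of the call.
- manip.sign_off(): hands the job in, once; it reports no verdict.
The state is a dict: "time_s": time; "joint_positions": joint angles; "qvel": joint speeds; "tau": joint torques, N m; "tool_pos": TCP position; "eef_rot": TCP orientation; "ft_force": force on the tool from outside, world axes, zero at the start; "moment": the same for the moment, N m; "opening": finger opening in m.
Only numpy, scipy, OpenCV 4.12 (cv2) and the standard library are available. Lean on these libraries where they do the work, as an engineer would, in place of code of your own. Each camera call takes 0.05 s, during which the arm holds its last target.

## Working session

There is one attempt and no reset: what is moved stays moved. The work goes in short steps, Python scripts to look and compute and a tool call to move; the robot and the scene stay as the last step left them, time stands still between calls to the robot, and variables do not carry over. Pictures are saved under pics/ and viewed, and the job is handed in when it is done.

Besides the shell and the picture viewer there is one more tool, called after "Request:" in YAML: its name, and indented under it one key for each argument. arm_command: Moves the arm, as the interface text tells. Its arguments: {"type":"object","properties":{"deltas":{"type":"array"},"grip_force":{"type":"number"}},"required":["deltas"]}

```bash
mkdir -p pics; ls
python3 - <<'E'
from bench import manip
import cv2,numpy as np
print(manip.get_obs())
for n in ["scene","top","wrist"]:
    m=manip.camera_model(n); print(n,m)
    if n!="wrist": cv2.imwrite(f"pics/{n}0.png",manip.grab_frame(n))
E
```

```text
pics
{'time_s': 0.0, 'joint_positions': array([-1.21180106,  0.57650466,  0.02482434,  1.43788728, -0.01502087,
        1.12901627, -0.05650737]), 'qvel': array([ 2.83484122e-04, -1.14448955e-03,  8.26657354e-05,  2.53326112e-04,
        2.23638885e-04, -1.43874541e-03, -1.88625739e-04]), 'tau': array([-1.22561891e-03, -7.65747070e+01,  2.24978283e+00, -2.85976911e+01,
        1.52337406e-02,  1.21500384e-02, -1.49265006e-06]), 'tool_pos': array([0.28901322, 0.6095352 , 0.24946795]), 'eef_rot': array([-3.13996188e+00,  5.47280712e-05,  2.69883208e+00]), 'ft_force': array([-0.17456761, -0.01863602,  0.71389551]), 'moment': array([-0.05481093, -0.00095848, -0.0142573 ]), 'opening': 0.08535755212447296}
scene {'fov_y': 47.315209764201455, 'cx': 319.1185414638755, 'cy': 231.81191616292315, 'pose': array([[ 0.84592589, -0.40879283,  0.34248769,  1.06373797],
       [ 0.53318404,  0.66170785, -0.5271219 , -0.65938923],
       [-0.01114314,  0.62851503,  0.77771761,  1.02029498],
       [ 0.        ,  0.        ,  0.        ,  1.        ]])}
top {'fov_y': 53.608738251182686, 'cx': 328.7329787579459, 'cy': 234.5826421932279, 'pose': array([[ 0.0077648 ,  0.98900485, -0.1476791 ,  0.49583248],
       [-0.99975927,  0.01070874,  0.01915008,  0.0078596 ],
       [ 0.02052098,  0.14749485,  0.98884992,  1.1661656 ],
       [ 0.        ,  0.        ,  0.        ,  1.        ]])}
wrist {'fov_y': 69.75559212952231, 'cx': 320.32324903091353, 'cy': 238.95930779873837, 'pose': array([[ 0.42911827, -0.86995967, -0.24295611,  0.22654022],
       [ 0.9032474 ,  0.41292236,  0.11678721,  0.63844487],
       [-0.00127815, -0.269565  ,  0.96298135,  0.37297217],
       [ 0.        ,  0.        ,  0.        ,  1.        ]])}
```

View pics/scene0.png

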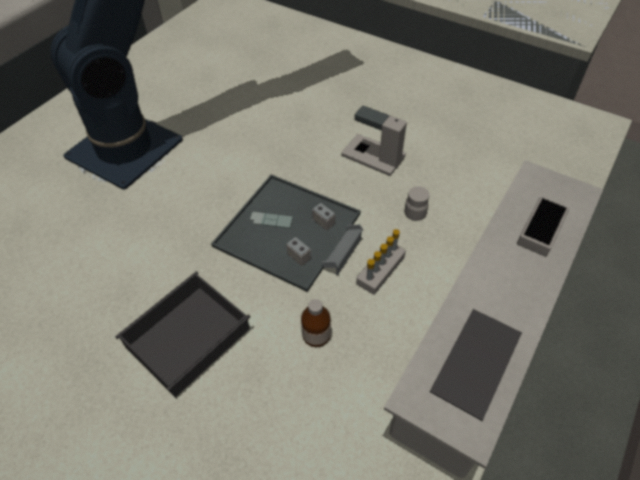

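View pics/top0.png

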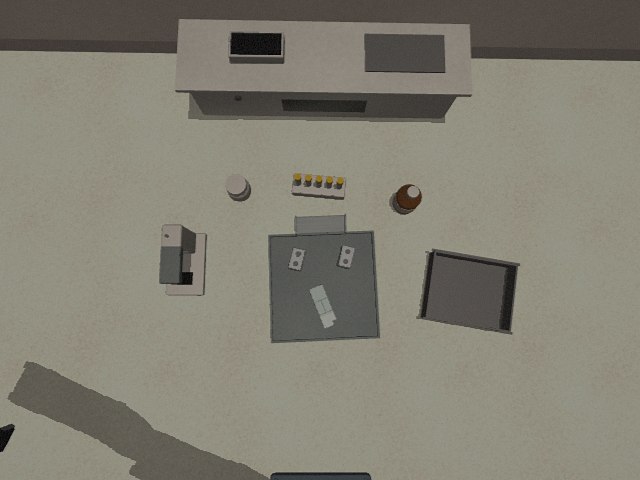

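```bash
cat > h.py <<'E'
from bench import manip
import cv2,numpy as np
from scipy.spatial.transform import Rotation as R
def ray(m,u,v):
    f=240/np.tan(np.radians(m["fov_y"])/2)
    d=np.array([(u-m["cx"])/f,-(v-m["cy"])/f,-1.]); P=np.array(m["pose"])
    return P[:3,3],P[:3,:3]@d
def cast(m,u,v,z):
    o,d=ray(m,u,v); return o+d*(z-o[2])/d[2]
def proj(m,p):
    f=240/np.tan(np.radians(m["fov_y"])/2); P=np.array(m["pose"])
    c=P[:3,:3].T@(np.array(p)-P[:3,3]); return m["cx"]-f*c[0]/c[2], m["cy"]+f*c[1]/c[2]
def tri(m1,p1,m2,p2):
    o1,d1=ray(m1,*p1);o2,d2=ray(m2,*p2)
    s=np.linalg.lstsq(np.c_[d1,-d2],o2-o1,rcond=None)[0]
    a=o1+d1*s[0];b=o2+d2*s[1]; return (a+b)/2,np.linalg.norm(a-b)
def shot(n,name):
    m=manip.camera_model(n); im=manip.grab_frame(n); cv2.imwrite(f"pics/{name}.png",im); np.save(f"pics/{name}.npy",m,allow_pickle=True); return m,im
E
python3 - <<'E'
import cv2
im=cv2.imread("pics/top0.png")
cv2.imwrite("pics/c1.png",cv2.resize(im[215:350,150:290],None,fx=4,fy=4,interpolation=cv2.INTER_CUBIC))
cv2.imwrite("pics/c2.png",cv2.resize(im[205:350,260:390],None,fx=4,fy=4,interpolation=cv2.INTER_CUBIC))
cv2.imwrite("pics/c3.png",cv2.resize(im[240:340,410:530],None,fx=5,fy=5,interpolation=cv2.INTER_CUBIC))
im=cv2.imread("pics/scene0.png")
cv2.imwrite("pics/c4.png",cv2.resize(im[95:185,330:420],None,fx=6,fy=6,interpolation=cv2.INTER_CUBIC))
cv2.imwrite("pics/c5.png",cv2.resize(im[165:295,205:370],None,fx=4,fy=4,interpolation=cv2.INTER_CUBIC))
E
```

```text
(no output)
```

View pics/c1.png

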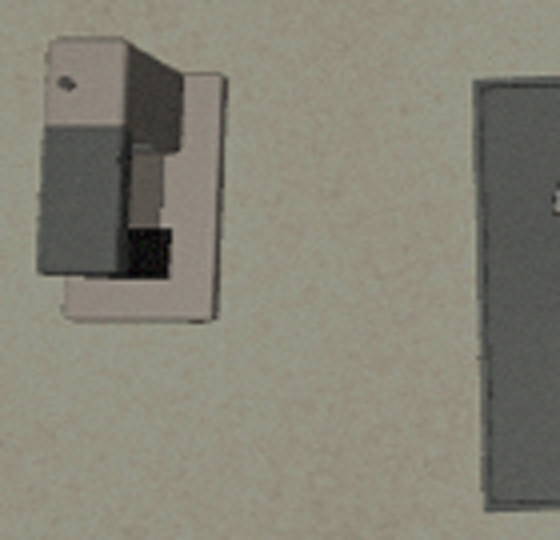

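View pics/c2.png

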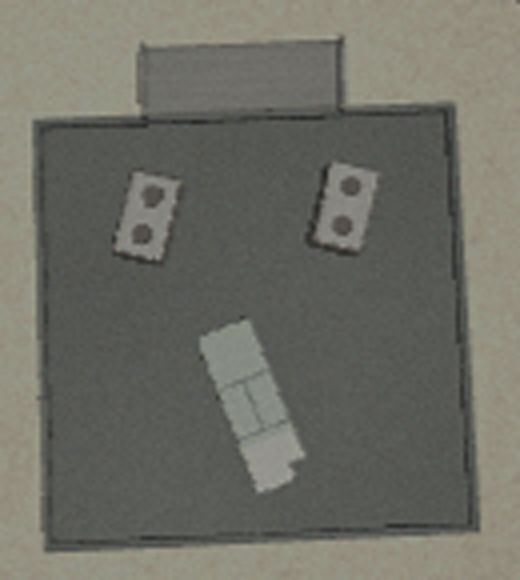

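View pics/c3.png

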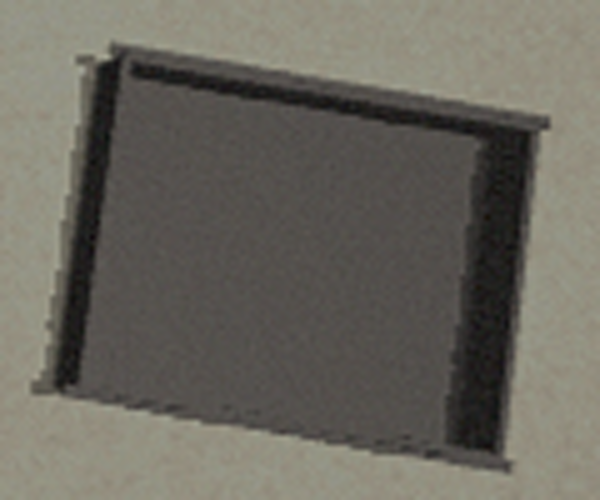

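View pics/c4.png

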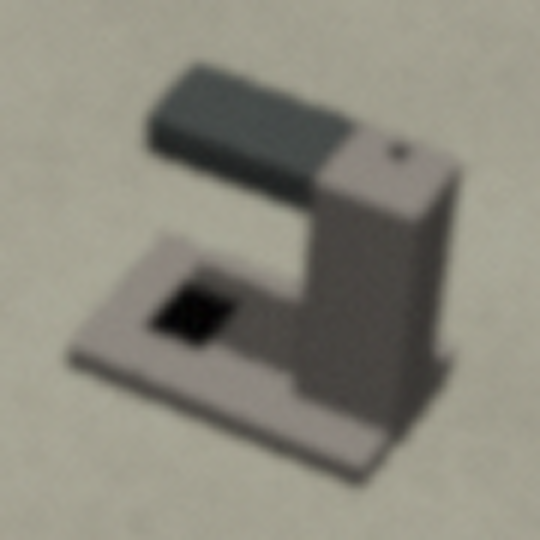

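View pics/c5.png

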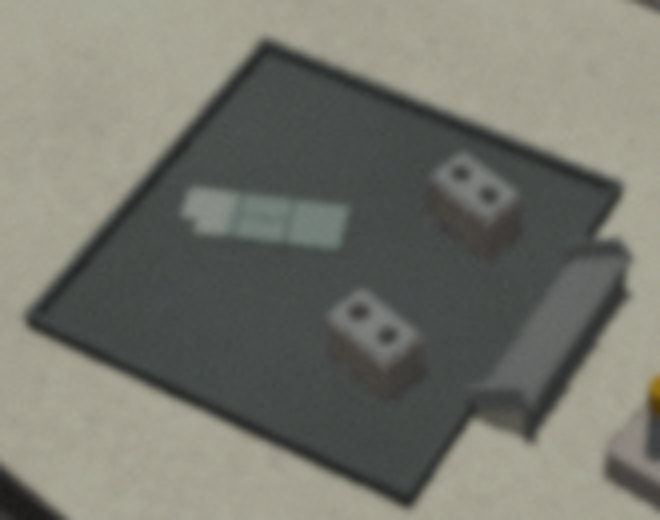

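Run:
```python
from h import *
m=manip.camera_model("top"); s=manip.camera_model("scene")
def C(m,c,off,k,z): return cast(m,(c[0]+.5)/k-.5+off[0],(c[1]+.5)/k-.5+off[1],z)
o1=(150,215);o2=(260,205);o3=(410,240)
print("plate FL,FR,BR",[C(m,c,o1,4,.015)[:2].round(4) for c in [(63,320),(217,320),(227,74)]])
print("head top",[C(m,c,o1,4,.137)[:2].round(4) for c in [(38,271),(125,271),(126,127),(45,127),(128,38),(50,38)]])
print("black",[C(m,c,o1,4,.015)[:2].round(4) for c in [(170,229),(168,279)]])
print("tray rim",[C(m,c,o2,4,.014)[:2].round(4) for c in [(36,121),(455,104),(479,528),(46,549)]])
for n,cs in dict(L=[(135,173),(182,181),(163,261),(116,252)],Rr=[(331,162),(379,173),(362,253),(316,243)]).items():
    p=np.array([C(m,c,o2,4,.045)[:2] for c in cs]); print("cart",n,p.round(4).tolist(),p.mean(0), np.arctan2(*(p[0]+p[1]-p[2]-p[3])[::-1]))
p=np.array([C(m,c,o2,4,.010)[:2] for c in [(199,337),(249,319),(305,457),(262,493)]]); print("slide",p.round(4).tolist())
print("tote",[C(m,c,o3,5,.055)[:2].round(4) for c in [(115,45),(548,122),(510,468),(35,388)]])
o4=(330,95);o5=(205,165)
print("scene plate",[C(s,c,o4,6,.015)[:2].round(4) for c in [(68,352),(165,237),(362,478),(455,355)]])
print("scene black",[C(s,c,o4,6,.015)[:2].round(4) for c in [(148,322),(190,278),(240,297),(198,348)]])
print("scene headtop",[C(s,c,o4,6,.137)[:2].round(4) for c in [(148,118),(202,64),(312,178),(352,125),(425,218),(462,160)]])
for n,cs in dict(R=[(360,286),(425,342),(391,360),(328,315)],L=[(463,150),(520,190),(490,214),(430,180)]).items():
    p=np.array([C(s,c,o5,4,.045)[:2] for c in cs]); print("cart",n,p.round(4).tolist(),p.mean(0))
```

```text
plate FL,FR,BR [array([0.5185, 0.3747]), array([0.5193, 0.2832]), array([0.6681, 0.284 ])]
head top [array([0.5421, 0.3506]), array([0.5425, 0.3043]), array([0.6202, 0.3079]), array([0.6198, 0.3515]), array([0.6691, 0.3095]), array([0.6687, 0.3517])]
black [array([0.5734, 0.3139]), array([0.5434, 0.3136])]
tray rim [array([0.6656, 0.1326]), array([ 0.6789, -0.1242]), array([ 0.4235, -0.137 ]), array([0.4097, 0.1199])]
cart L [[0.6305, 0.0698], [0.626, 0.0419], [0.5784, 0.0524], [0.5835, 0.0801]] [0.60458305 0.0610542 ] -0.21632948521966275
cart Rr [[0.6383, -0.0465], [0.632, -0.0751], [0.5842, -0.0651], [0.5899, -0.0378]] [ 0.61108591 -0.05613357] -0.19301060561294453
slide [[0.5353, 0.0313], [0.5464, 0.0011], [0.4643, -0.0333], [0.4429, -0.0077]]
tote [array([ 0.6309, -0.2597]), array([ 0.5964, -0.4644]), array([ 0.4358, -0.4384]), array([ 0.4707, -0.2185])]
scene plate [array([0.5268, 0.2804]), array([0.5255, 0.3697]), array([0.6745, 0.2789]), array([0.674 , 0.3685])]
scene black [array([0.5474, 0.316 ]), array([0.549 , 0.3513]), array([0.5745, 0.352 ]), array([0.5748, 0.3129])]
scene headtop [array([0.5477, 0.3059]), array([0.5495, 0.3488]), array([0.6241, 0.3078]), array([0.6224, 0.3462]), array([0.6748, 0.3098]), array([0.6713, 0.35  ])]
cart R [[0.5935, -0.0383], [0.6466, -0.0524], [0.6373, -0.0728], [0.5898, -0.0652]] [ 0.61682201 -0.05718476]
cart L [[0.5881, 0.0805], [0.6335, 0.0713], [0.6282, 0.0462], [0.5842, 0.0501]] [0.60849926 0.0620403 ]
```

Request:
arm_command:
  deltas:
    - {"x": -0.5, "y": -0.4}
    - {"x": -0.97, "y": -0.825}
    - {"x": -0.97, "y": -0.825}
    - {"x": -0.97, "y": -0.825}
    - {"x": -0.97, "y": -0.825}
    - {"x": -0.97, "y": -0.825}
    - {"x": -0.97, "y": -0.825}
    - {"x": -0.97, "y": -0.825}
    - {"x": -0.97, "y": -0.825}
    - {"x": -0.97, "y": -0.825}
    - {"x": -0.97, "y": -0.825}
    - {"x": -0.97, "y": -0.825}
    - {"x": -0.97, "y": -0.825}
    - {"x": -0.97, "y": -0.825}
    - {"x": -0.97, "y": -0.825}
    - {"x": -0.97, "y": -0.825}
    - {"x": -0.97, "y": -0.825}
    - {"x": -0.97, "y": -0.825}
    - {"x": -0.97, "y": -0.825}
    - {"x": -0.97, "y": -0.825}

```text
validation failed for argument at $.de...
```

Request:
arm_command:
  deltas:
    - {"x": -0.5, "y": -0.4}
    - {"rz": -0.8}
    - {"rz": -0.9}
    - {"rz": -0.9}
    - {"rz": -0.9}
    - {}
    - {}

```text
validation failed for argument at $.de...
```

Run:
```python
from h import *
o=manip.get_obs(); print(o["time_s"],o["tool_pos"],o["eef_rot"],o["joint_positions"])
shot("wrist","w1")
```

```text
0.1 [0.28904982 0.60954547 0.24953056] [-3.14006156e+00  9.86797674e-05  2.69884721e+00] [-1.21178239  0.57644427  0.02482519  1.43782505 -0.01496429  1.12904184
 -0.05649794]
```

View pics/w1.png

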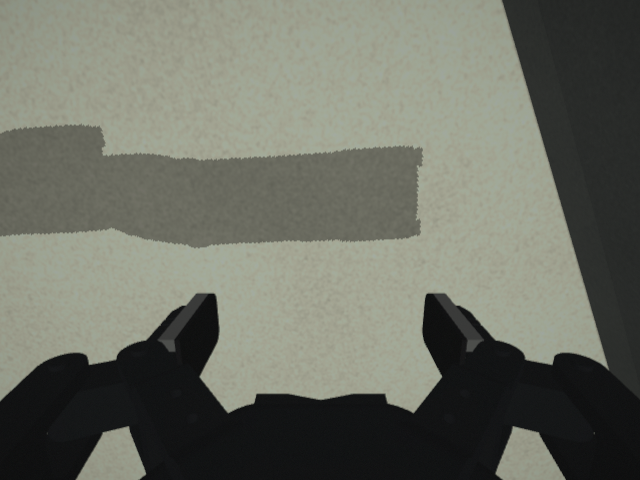

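Request:
arm_command:
  deltas:
    - {"x": -0.5, "y": -0.4, "z": 0, "rx": 0, "ry": 0, "rz": 0, "jaw": -1}

```text
time_s: 0.23
tool_pos: [0.2937, 0.5977, 0.2494]
eef_rot: [-3.141, -0.002, 2.703]
ft_force: [-0.0, -0.5, -0.5]
opening: 0.0851
```

Request:
arm_command:
  deltas:
    - {"x": -0.97, "y": -0.825, "z": 0, "rx": 0, "ry": 0, "rz": 0, "jaw": -1}
    - {"x": -0.97, "y": -0.825, "z": 0, "rx": 0, "ry": 0, "rz": 0, "jaw": -1}
    - {"x": -0.97, "y": -0.825, "z": 0, "rx": 0, "ry": 0, "rz": 0, "jaw": -1}
    - {"x": -0.97, "y": -0.825, "z": 0, "rx": 0, "ry": 0, "rz": 0, "jaw": -1}
    - {"x": -0.97, "y": -0.825, "z": 0, "rx": 0, "ry": 0, "rz": 0, "jaw": -1}
    - {"x": -0.97, "y": -0.825, "z": 0, "rx": 0, "ry": 0, "rz": 0, "jaw": -1}
    - {"x": -0.97, "y": -0.825, "z": 0, "rx": 0, "ry": 0, "rz": 0, "jaw": -1}
    - {"x": -0.97, "y": -0.825, "z": 0, "rx": 0, "ry": 0, "rz": 0, "jaw": -1}
    - {"x": -0.97, "y": -0.825, "z": 0, "rx": 0, "ry": 0, "rz": 0, "jaw": -1}
    - {"x": -0.97, "y": -0.825, "z": 0, "rx": 0, "ry": 0, "rz": 0, "jaw": -1}
    - {"x": -0.97, "y": -0.825, "z": 0, "rx": 0, "ry": 0, "rz": 0, "jaw": -1}
    - {"x": -0.97, "y": -0.825, "z": 0, "rx": 0, "ry": 0, "rz": 0, "jaw": -1}
    - {"x": -0.97, "y": -0.825, "z": 0, "rx": 0, "ry": 0, "rz": 0, "jaw": -1}
    - {"x": -0.97, "y": -0.825, "z": 0, "rx": 0, "ry": 0, "rz": 0, "jaw": -1}
    - {"x": -0.97, "y": -0.825, "z": 0, "rx": 0, "ry": 0, "rz": 0, "jaw": -1}
    - {"x": -0.97, "y": -0.825, "z": 0, "rx": 0, "ry": 0, "rz": 0, "jaw": -1}
    - {"x": -0.97, "y": -0.825, "z": 0, "rx": 0, "ry": 0, "rz": 0, "jaw": -1}
    - {"x": -0.97, "y": -0.825, "z": 0, "rx": 0, "ry": 0, "rz": 0, "jaw": -1}
    - {"x": -0.97, "y": -0.825, "z": 0, "rx": 0, "ry": 0, "rz": 0, "jaw": -1}
    - {"x": -0.5, "y": -0.4, "z": 0, "rx": 0, "ry": 0, "rz": 0, "jaw": -1}

```text
time_s: 1.9
tool_pos: [0.5526, 0.0252, 0.2502]
eef_rot: [-3.14, 0.001, 2.695]
ft_force: [-0.0, 0.6, -0.5]
opening: 0.0853
```

Request:
arm_command:
  deltas:
    - {"x": 0, "y": 0, "z": 0, "rx": 0, "ry": 0, "rz": -0.7, "jaw": -1}
    - {"x": 0, "y": 0, "z": 0, "rx": 0, "ry": 0, "rz": -0.9, "jaw": -1}
    - {"x": 0, "y": 0, "z": 0, "rx": 0, "ry": 0, "rz": -0.9, "jaw": -1}
    - {"x": 0, "y": 0, "z": 0, "rx": 0, "ry": 0, "rz": -0.9, "jaw": -1}
    - {"x": 0, "y": 0, "z": 0, "rx": 0, "ry": 0, "rz": 0, "jaw": -1}
    - {"x": 0, "y": 0, "z": 0, "rx": 0, "ry": 0, "rz": 0, "jaw": -1}

```text
time_s: 2.4
tool_pos: [0.5515, 0.0295, 0.2502]
eef_rot: [-3.142, -0.0, 2.934]
ft_force: [-0.5, 0.2, -0.0]
opening: 0.0852
```

Run:
```python
from h import *
o=manip.get_obs(); print(o["time_s"],o["tool_pos"],o["eef_rot"],o["joint_positions"])
shot("wrist","w2")
```

```text
2.4 [0.5515065  0.02952038 0.25016328] [-3.14158930e+00 -3.81373118e-04  2.93408950e+00] [-0.1921145   0.39415921  0.07726985  1.76762117 -0.0358101   0.98152935
  1.26246255]
```

View pics/w2.png

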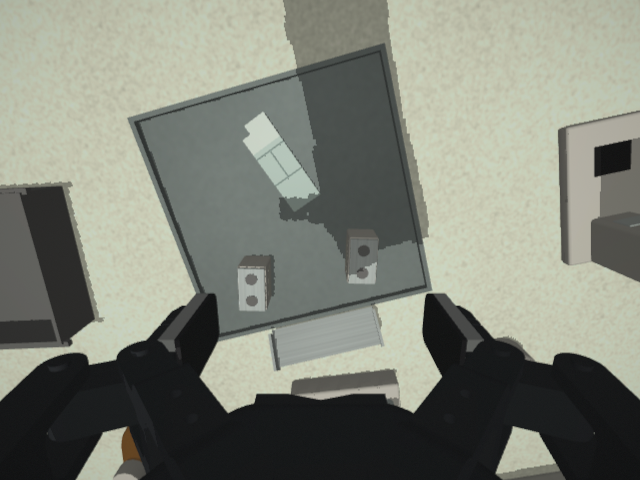

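Run:
```python
import cv2
im=cv2.imread("pics/w2.png")
cv2.imwrite("pics/c6.png",cv2.resize(im[100:220,230:330],None,fx=5,fy=5,interpolation=cv2.INTER_CUBIC))
cv2.imwrite("pics/c7.png",cv2.resize(im[220:320,225:395],None,fx=4.5,fy=4.5,interpolation=cv2.INTER_CUBIC))
cv2.imwrite("pics/c8.png",cv2.resize(im[100:280,550:640],None,fx=3,fy=3,interpolation=cv2.INTER_CUBIC))
```

```text
(no output)
```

View pics/c6.png

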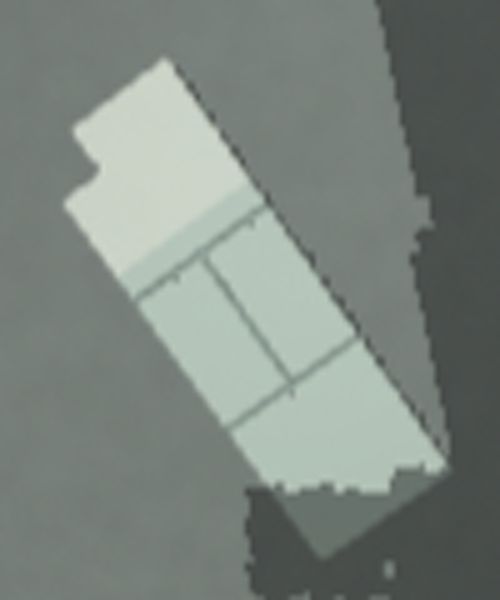

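View pics/c7.png

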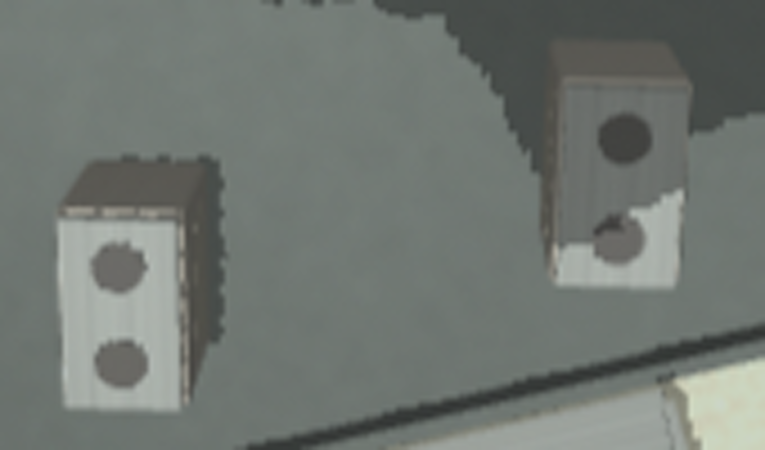

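View pics/c8.png

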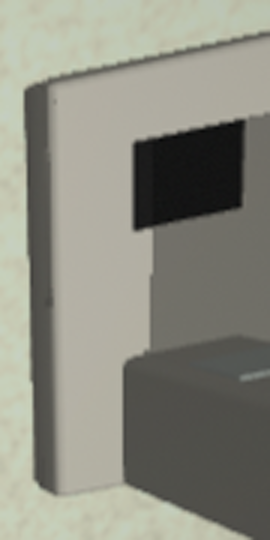

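Run:
```python
from h import *
m=np.load("pics/w2.npy",allow_pickle=True).item()
def C(c,off,k,z): return cast(m,(c[0]+.5)/k-.5+off[0],(c[1]+.5)/k-.5+off[1],z)[:2]
o6=(230,100);o7=(225,220);o8=(550,100)
p=np.array([C(c,o6,5,.01) for c in [(322,560),(450,470),(166,58),(72,130),(64,205)]])
print("slide",p.round(4).tolist()); pm=(p[0]+p[1])/2; d=(p[2]-p[1]);L=np.linalg.norm(d); d/=L
print("len",L,"w",np.linalg.norm(p[0]-p[1]),"dir",np.arctan2(d[1],d[0]),"center",pm+d*.05,"grasp",pm+d*.013)
for n,cs in dict(R=[(58,216),(180,218),(186,410),(64,408)],L=[(556,84),(689,92),(678,288),(556,283)]).items():
    p=np.array([C(c,o7,4.5,.045) for c in cs]); e=p[2]+p[3]-p[0]-p[1]
    print("cart",n,p.mean(0),np.linalg.norm(e)/2,np.linalg.norm(p[1]-p[0]),np.arctan2(e[1],e[0]))
print("black/plate",[C(c,o8,3,.015).round(4) for c in [(134,142),(244,120),(242,206),(135,230),(50,90),(57,492)]])
p=np.array([cast(m,u,v,.014)[:2] for u,v in [(129,119),(384,45),(430,290)]]);print("tray",p, (p[0]+p[2])/2)
```

```text
slide [[0.5477, 0.0008], [0.5344, 0.0316], [0.4426, -0.0066], [0.4519, -0.0285], [0.4655, -0.0339]]
len 0.09950287036336208 w 0.03359575366625917 dir -2.7473896342521313 center [ 0.49489897 -0.00299671] grasp [0.52906118 0.01121397]
cart R [ 0.61222404 -0.05645951] 0.047743634602820856 0.027489151631613563 -0.23300489348498984
cart L [0.60566274 0.06071666] 0.04684878118507315 0.029414727425543914 -0.20182769227735656
black/plate [array([0.545 , 0.3121]), array([0.5453, 0.348 ]), array([0.5742, 0.3482]), array([0.5749, 0.3125]), array([0.5222, 0.2848]), array([0.6664, 0.2847])]
tray [[ 0.42272145 -0.13720273]
 [ 0.40995311  0.11971623]
 [ 0.66657549  0.13134114]] [ 0.54464847 -0.00293079]
```

Request:
arm_command:
  deltas:
    - {"x": -0.6, "y": 0.5, "z": 0.5, "rx": 0, "ry": 0, "rz": 0, "jaw": -1}
    - {"x": -0.65, "y": 0.6, "z": 1, "rx": 0, "ry": 0, "rz": 0, "jaw": -1}
    - {"x": -0.6, "y": 0.58, "z": 1, "rx": 0, "ry": 0, "rz": 0, "jaw": -1}
    - {"x": 0, "y": 0, "z": 1, "rx": 0, "ry": 0, "rz": 0, "jaw": -1}
    - {"x": 0, "y": 0, "z": 1, "rx": 0, "ry": 0, "rz": 0, "jaw": -1}
    - {"x": 0, "y": 0, "z": 0.5, "rx": 0, "ry": 0, "rz": 0, "jaw": -1}
    - {"x": 0, "y": 0, "z": 0, "rx": 0, "ry": 0, "rz": 0, "jaw": -1}

```text
time_s: 3.03
tool_pos: [0.6036, 0.0613, 0.1221]
eef_rot: [-3.139, -0.005, 2.935]
ft_force: [0.8, -0.5, 0.2]
opening: 0.0852
```

Run:
```python
from h import *
o=manip.get_obs(); print(o["time_s"],o["tool_pos"],o["eef_rot"])
shot("wrist","w3")
```

```text
3.0333 [0.60363803 0.06132694 0.12206321] [-3.13944105 -0.0051302   2.93494083]
```

View pics/w3.png

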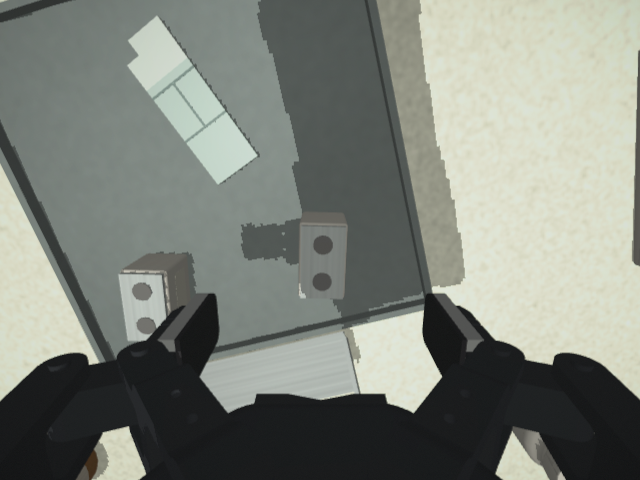

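Request:
arm_command:
  deltas:
    - {"x": 0, "y": 0, "z": 0.8, "rx": 0, "ry": 0, "rz": 0, "jaw": -1}
    - {"x": 0, "y": 0, "z": 1, "rx": 0, "ry": 0, "rz": 0, "jaw": -0.6}
    - {"x": 0, "y": 0, "z": 1, "rx": 0, "ry": 0, "rz": 0, "jaw": -0.2}
    - {"x": 0, "y": 0, "z": 0.7, "rx": 0, "ry": 0, "rz": 0, "jaw": 0}
    - {"x": 0, "y": 0, "z": 0, "rx": 0, "ry": 0, "rz": 0, "jaw": 0}
    - {"x": 0, "y": 0, "z": 0, "rx": 0, "ry": 0, "rz": 0, "jaw": 1}
    - {"x": 0, "y": 0, "z": 0, "rx": 0, "ry": 0, "rz": 0, "jaw": 1}
    - {"x": 0, "y": 0, "z": 0, "rx": 0, "ry": 0, "rz": 0, "jaw": 1}
    - {"x": 0, "y": 0, "z": 0, "rx": 0, "ry": 0, "rz": 0, "jaw": 1}
  grip_force: 30

```text
time_s: 3.83
tool_pos: [0.6064, 0.0614, 0.0393]
eef_rot: [3.141, 0.002, 2.936]
ft_force: [1.1, 0.3, -0.9]
opening: 0.0293
```

Request:
arm_command:
  deltas:
    - {"x": 0, "y": 0, "z": 0, "rx": 0, "ry": 0, "rz": 0, "jaw": 1}
    - {"x": 0, "y": 0, "z": -0.2, "rx": 0, "ry": 0, "rz": 0, "jaw": 1}
    - {"x": 0, "y": 0, "z": -1, "rx": 0, "ry": 0, "rz": 0, "jaw": 1}
    - {"x": 0, "y": 0, "z": -1, "rx": 0, "ry": 0, "rz": 0, "jaw": 1}
    - {"x": 0, "y": 0, "z": -1, "rx": 0, "ry": 0, "rz": 0, "jaw": 1}
    - {"x": 0, "y": 0, "z": -1, "rx": 0, "ry": 0, "rz": 0, "jaw": 1}
    - {"x": 0, "y": 0, "z": -0.6, "rx": 0, "ry": 0, "rz": 0, "jaw": 1}
    - {"x": 0, "y": 0, "z": 0, "rx": 0, "ry": 0, "rz": 0, "jaw": 1}

```text
time_s: 4.5
tool_pos: [0.6073, 0.0614, 0.162]
eef_rot: [3.139, 0.006, 2.936]
ft_force: [1.2, -0.6, -0.7]
opening: 0.0294
```

Run:
```python
from h import *
o=manip.get_obs(); print(o["time_s"],o["tool_pos"],o["eef_rot"],o["opening"])
shot("wrist","w4")
```

```text
4.5 [0.60727122 0.06138609 0.16199866] [3.13945953 0.00573196 2.93586697] 0.02942761379213162
```

View pics/w4.png

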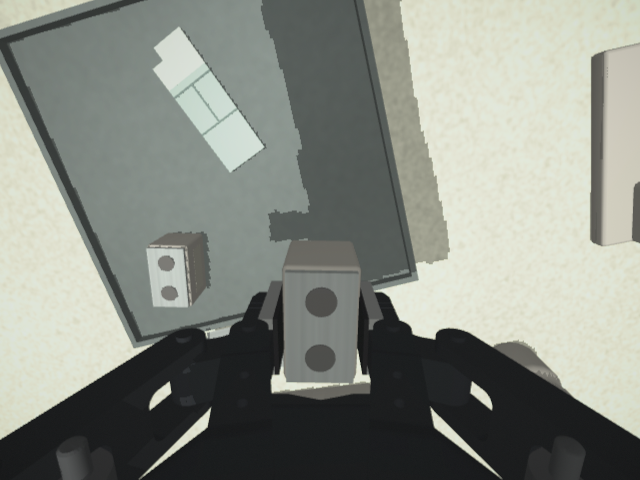

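Request:
arm_command:
  deltas:
    - {"x": 0, "y": -0.5, "z": -0.5, "rx": 0, "ry": 0, "rz": 0, "jaw": 1}
    - {"x": 0, "y": -0.9, "z": -1, "rx": 0, "ry": 0, "rz": 0, "jaw": 1}
    - {"x": 0, "y": -1, "z": -1, "rx": 0, "ry": 0, "rz": 0, "jaw": 1}
    - {"x": 0, "y": -1, "z": -1, "rx": 0, "ry": 0, "rz": 0, "jaw": 1}
    - {"x": 0, "y": -1, "z": 0, "rx": 0, "ry": 0, "rz": 0, "jaw": 1}
    - {"x": 0, "y": -1, "z": 0, "rx": 0, "ry": 0, "rz": 0, "jaw": 1}
    - {"x": 0, "y": -1, "z": 0, "rx": 0, "ry": 0, "rz": 0, "jaw": 1}
    - {"x": 0, "y": -1, "z": 0, "rx": 0, "ry": 0, "rz": 0, "jaw": 1}
    - {"x": -0.4, "y": -1, "z": 0, "rx": 0, "ry": 0, "rz": 0, "jaw": 1}
    - {"x": 0, "y": -1, "z": 0, "rx": 0, "ry": 0, "rz": 0, "jaw": 1}
    - {"x": 0, "y": -1, "z": 0, "rx": 0, "ry": 0, "rz": 0, "jaw": 1}
    - {"x": 0, "y": -1, "z": 0, "rx": 0, "ry": 0, "rz": 0, "jaw": 1}
    - {"x": 0, "y": -1, "z": 0, "rx": 0, "ry": 0, "rz": 0, "jaw": 1}
    - {"x": 0, "y": -1, "z": 0, "rx": 0, "ry": 0, "rz": 0, "jaw": 1}
    - {"x": 0, "y": -1, "z": 0, "rx": 0, "ry": 0, "rz": 0, "jaw": 1}
    - {"x": 0, "y": -1, "z": 0, "rx": 0, "ry": 0, "rz": 0, "jaw": 1}
    - {"x": 0, "y": -0.7, "z": 0, "rx": 0, "ry": 0, "rz": 0, "jaw": 1}
    - {"x": 0, "y": -0.4, "z": 0, "rx": 0, "ry": 0, "rz": 0, "jaw": 1}
    - {"x": 0, "y": 0, "z": 0, "rx": 0, "ry": 0, "rz": 0, "jaw": 1}
    - {"x": 0, "y": 0, "z": 0, "rx": 0, "ry": 0, "rz": 0, "jaw": 1}

```text
time_s: 6.22
tool_pos: [0.5307, -0.3443, 0.2449]
eef_rot: [3.141, -0.001, 2.935]
ft_force: [0.9, 0.8, -0.3]
opening: 0.0297
```

Run:
```python
from h import *
o=manip.get_obs(); print(o["time_s"],o["tool_pos"],o["eef_rot"],o["opening"])
shot("wrist","w5")
```

```text
6.2167 [ 0.53065216 -0.34429294  0.24486744] [ 3.14073303e+00 -1.12314231e-03  2.93540705e+00] 0.029662046678043154
```

View pics/w5.png

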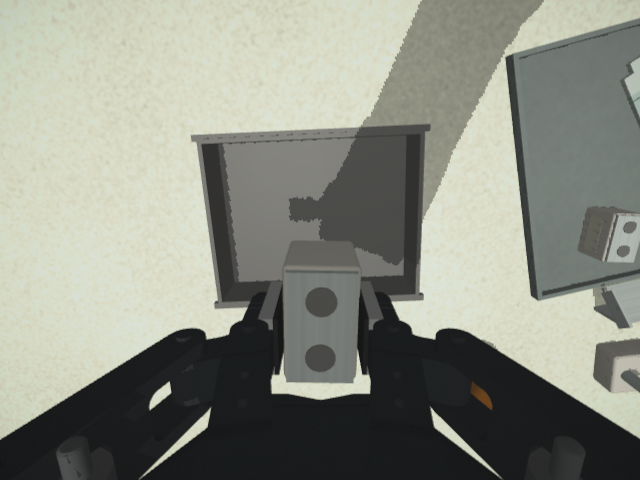

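Run:
```python
from h import *
m=np.load("pics/w5.npy",allow_pickle=True).item()
p=np.array([cast(m,u,v,.055)[:2] for u,v in [(197,138),(426,128),(418,297),(217,304)]])
print(p,p.mean(0),[np.linalg.norm(p[i]-p[i-1]) for i in range(4)],[np.arctan2(*(p[i]-p[i-1])[::-1]) for i in range(4)])
```

```text
[[ 0.43689368 -0.43518085]
 [ 0.46969665 -0.23839617]
 [ 0.62701537 -0.26608443]
 [ 0.59329533 -0.46324624]] [ 0.53172526 -0.35072692] [np.float64(0.1588997916025768), np.float64(0.19949998813969594), np.float64(0.15973671726883926), np.float64(0.20002455072588324)] [np.float64(2.9640379427315144), np.float64(1.405620312607809), np.float64(-0.174216852180951), np.float64(-1.7401846946187953)]
```

Request:
arm_command:
  deltas:
    - {"x": -0.16, "y": -0.5, "z": 0.5, "rx": 0, "ry": 0, "rz": -0.5, "jaw": 1}
    - {"x": 0, "y": -1, "z": 1, "rx": 0, "ry": 0, "rz": 0, "jaw": 1}
    - {"x": 0, "y": -0.54, "z": 1, "rx": 0, "ry": 0, "rz": 0, "jaw": 1}
    - {"x": 0, "y": 0, "z": 1, "rx": 0, "ry": 0, "rz": 0, "jaw": 1}
    - {"x": 0, "y": 0, "z": 1, "rx": 0, "ry": 0, "rz": 0, "jaw": 1}
    - {"x": 0, "y": 0, "z": 1, "rx": 0, "ry": 0, "rz": 0, "jaw": 1}
    - {"x": 0, "y": 0, "z": 1, "rx": 0, "ry": 0, "rz": 0, "jaw": 1}
    - {"x": 0, "y": 0, "z": 0.6, "rx": 0, "ry": 0, "rz": 0, "jaw": 1}
    - {"x": 0, "y": 0, "z": 0.4, "rx": 0, "ry": 0, "rz": 0, "jaw": 1}
    - {"x": 0, "y": 0, "z": 0.4, "rx": 0, "ry": 0, "rz": 0, "jaw": 1}
    - {"x": 0, "y": 0, "z": 0, "rx": 0, "ry": 0, "rz": 0, "jaw": 1}
    - {"x": 0, "y": 0, "z": 0, "rx": 0, "ry": 0, "rz": 0, "jaw": 1}

```text
time_s: 7.27
tool_pos: [0.5264, -0.3951, 0.0481]
eef_rot: [3.141, 0.0, 2.972]
ft_force: [0.9, -0.4, -0.7]
opening: 0.029
```

Request:
arm_command:
  deltas:
    - {"x": 0, "y": 0, "z": 0.2, "rx": 0, "ry": 0, "rz": 0, "jaw": 1}
    - {"x": 0, "y": 0, "z": 0.14, "rx": 0, "ry": 0, "rz": 0, "jaw": 1}
    - {"x": 0, "y": 0, "z": 0, "rx": 0, "ry": 0, "rz": 0, "jaw": 1}
    - {"x": 0, "y": 0, "z": 0, "rx": 0, "ry": 0, "rz": 0, "jaw": 1}

```text
time_s: 7.6
tool_pos: [0.526, -0.3956, 0.0395]
eef_rot: [-3.142, 0.0, 2.971]
ft_force: [1.0, -0.2, -0.7]
opening: 0.0297
```

Request:
arm_command:
  deltas:
    - {"x": 0, "y": 0, "z": 0.02, "rx": 0, "ry": 0, "rz": 0, "jaw": -0.2}
    - {"x": 0, "y": 0, "z": 0, "rx": 0, "ry": 0, "rz": 0, "jaw": -0.3}
    - {"x": 0, "y": 0, "z": 0, "rx": 0, "ry": 0, "rz": 0, "jaw": -0.3}
    - {"x": 0, "y": 0, "z": -0.3, "rx": 0, "ry": 0, "rz": 0, "jaw": -0.3}
    - {"x": 0, "y": 0, "z": -1, "rx": 0, "ry": 0, "rz": 0, "jaw": -0.3}
    - {"x": 0, "y": 0, "z": -1, "rx": 0, "ry": 0, "rz": 0, "jaw": -0.3}
    - {"x": 0, "y": 0, "z": -1, "rx": 0, "ry": 0, "rz": 0, "jaw": -0.3}
    - {"x": 0, "y": 0, "z": -1, "rx": 0, "ry": 0, "rz": 0, "jaw": -0.3}
    - {"x": 0, "y": 0, "z": -1, "rx": 0, "ry": 0, "rz": 0, "jaw": -0.3}
    - {"x": 0, "y": 0.3, "z": -1, "rx": 0, "ry": 0, "rz": 0, "jaw": -0.3}
    - {"x": 0, "y": 0.4, "z": 0, "rx": 0, "ry": 0, "rz": 0, "jaw": -0.3}

```text
time_s: 8.52
tool_pos: [0.5303, -0.3807, 0.2024]
eef_rot: [-3.138, 0.008, 2.969]
ft_force: [-0.1, -0.3, -0.1]
opening: 0.0557
```

Run:
```python
from h import *
o=manip.get_obs(); print(o["time_s"],o["tool_pos"],o["eef_rot"],o["opening"])
shot("wrist","w6")
```

```text
8.5167 [ 0.53031691 -0.38067947  0.20238423] [-3.13755603  0.00773331  2.9690384 ] 0.05569366277307777
```

View pics/w6.png

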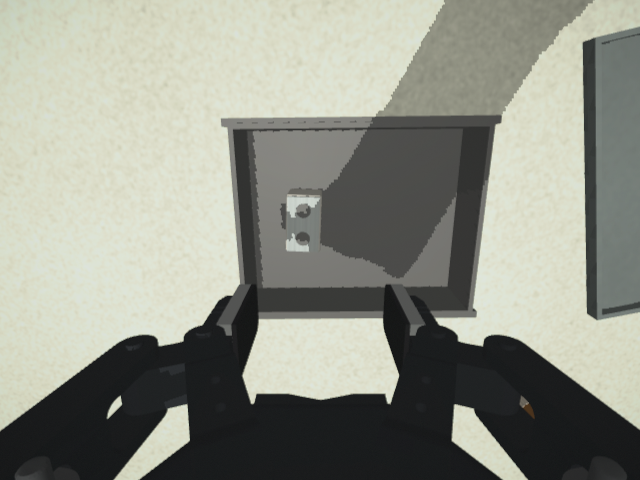

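Request:
arm_command:
  deltas:
    - {"x": 0, "y": 0.7, "z": 0, "rx": 0, "ry": 0, "rz": 0, "jaw": -0.3}
    - {"x": 0, "y": 1, "z": 0, "rx": 0, "ry": 0, "rz": 0, "jaw": -0.3}
    - {"x": 0, "y": 1, "z": 0, "rx": 0, "ry": 0, "rz": 0, "jaw": -0.3}
    - {"x": 0, "y": 1, "z": 0, "rx": 0, "ry": 0, "rz": 0, "jaw": -0.3}
    - {"x": -0.2, "y": 1, "z": 0, "rx": 0, "ry": 0, "rz": 0, "jaw": -0.3}
    - {"x": -0.2, "y": 1, "z": 0, "rx": 0, "ry": 0, "rz": 0, "jaw": -0.3}
    - {"x": -0.2, "y": 1, "z": 0, "rx": 0, "ry": 0, "rz": 0, "jaw": -0.3}
    - {"x": -0.2, "y": 1, "z": 0, "rx": 0, "ry": 0, "rz": 0, "jaw": -0.5}
    - {"x": -0.2, "y": 1, "z": 0, "rx": 0, "ry": 0, "rz": 0, "jaw": -0.5}
    - {"x": 0, "y": 1, "z": 0, "rx": 0, "ry": 0, "rz": 0, "jaw": -0.5}
    - {"x": 0, "y": 1, "z": 0, "rx": 0, "ry": 0, "rz": 0, "jaw": -0.5}
    - {"x": 0, "y": 1, "z": 0.3, "rx": 0, "ry": 0, "rz": 0, "jaw": -0.5}
    - {"x": 0, "y": 1, "z": 0.7, "rx": 0, "ry": 0, "rz": 0, "jaw": -0.5}
    - {"x": 0, "y": 0.5, "z": 1, "rx": 0, "ry": 0, "rz": 0.57, "jaw": -0.5}
    - {"x": 0, "y": 0, "z": 1, "rx": 0, "ry": 0, "rz": 0, "jaw": -0.5}
    - {"x": 0, "y": 0, "z": 0, "rx": 0, "ry": 0, "rz": 0, "jaw": -0.5}
    - {"x": 0, "y": 0, "z": 0, "rx": 0, "ry": 0, "rz": 0, "jaw": -0.5}

```text
time_s: 9.98
tool_pos: [0.6084, -0.0575, 0.1202]
eef_rot: [-3.141, -0.003, 2.932]
ft_force: [1.0, -0.5, 0.1]
opening: 0.0643
```

Run:
```python
from h import *
o=manip.get_obs(); print(o["time_s"],o["tool_pos"],o["eef_rot"],o["opening"])
shot("wrist","w7")
```

```text
9.9833 [ 0.6084005  -0.05750734  0.12023282] [-3.14051346 -0.00348545  2.9317227 ] 0.06434984677004595
```

View pics/w7.png

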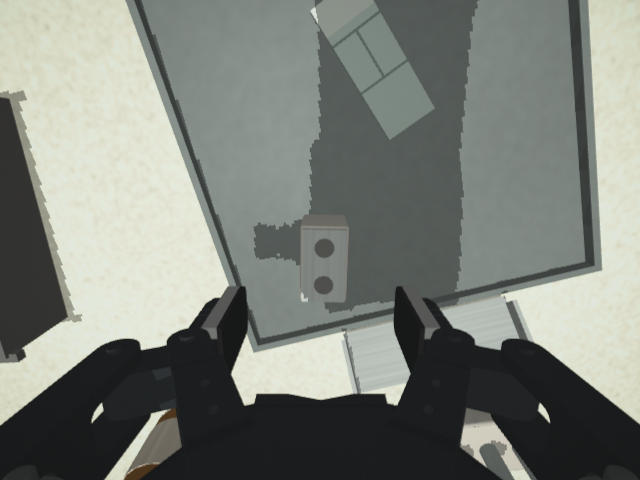

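Request:
arm_command:
  deltas:
    - {"x": -0.1, "y": 0.05, "z": 0.8, "rx": 0, "ry": 0, "rz": 0, "jaw": -0.5}
    - {"x": 0, "y": 0, "z": 1, "rx": 0, "ry": 0, "rz": 0, "jaw": -0.4}
    - {"x": 0, "y": 0, "z": 1, "rx": 0, "ry": 0, "rz": 0, "jaw": -0.2}
    - {"x": 0, "y": 0, "z": 0.4, "rx": 0, "ry": 0, "rz": 0, "jaw": -0.1}
    - {"x": 0, "y": 0, "z": 0, "rx": 0, "ry": 0, "rz": 0, "jaw": 0}
    - {"x": 0, "y": 0, "z": 0, "rx": 0, "ry": 0, "rz": 0, "jaw": 1}
    - {"x": 0, "y": 0, "z": 0, "rx": 0, "ry": 0, "rz": 0, "jaw": 1}
    - {"x": 0, "y": 0, "z": 0, "rx": 0, "ry": 0, "rz": 0, "jaw": 1}
    - {"x": 0, "y": 0, "z": 0, "rx": 0, "ry": 0, "rz": 0, "jaw": 1}
    - {"x": 0, "y": 0, "z": 0, "rx": 0, "ry": 0, "rz": 0, "jaw": 1}

```text
time_s: 10.87
tool_pos: [0.6131, -0.0568, 0.0428]
eef_rot: [3.141, 0.002, 2.931]
ft_force: [-1.9, -0.2, 8.5]
opening: 0.029
```

Request:
arm_command:
  deltas:
    - {"x": 0, "y": 0, "z": -0.2, "rx": 0, "ry": 0, "rz": 0, "jaw": 1}
    - {"x": 0, "y": 0, "z": -1, "rx": 0, "ry": 0, "rz": 0, "jaw": 1}
    - {"x": 0, "y": 0, "z": -1, "rx": 0, "ry": 0, "rz": 0, "jaw": 1}
    - {"x": 0, "y": 0, "z": -1, "rx": 0, "ry": 0, "rz": 0, "jaw": 1}
    - {"x": 0, "y": 0, "z": -1, "rx": 0, "ry": 0, "rz": 0, "jaw": 1}
    - {"x": 0, "y": 0, "z": -1, "rx": 0, "ry": 0, "rz": 0, "jaw": 1}
    - {"x": 0, "y": 0, "z": -0.6, "rx": 0, "ry": 0, "rz": 0, "jaw": 1}
    - {"x": 0, "y": 0, "z": 0, "rx": 0, "ry": 0, "rz": 0, "jaw": 1}

```text
time_s: 11.53
tool_pos: [0.6139, -0.0568, 0.1905]
eef_rot: [3.14, 0.006, 2.931]
ft_force: [1.1, 0.4, -0.5]
opening: 0.0292
```

Run:
```python
from h import *
o=manip.get_obs(); print(o["time_s"],o["tool_pos"],o["eef_rot"],o["opening"],o["ft_force"])
shot("wrist","w8")
```

```text
11.5333 [ 0.61393659 -0.05682387  0.1905158 ] [3.14047589 0.00604608 2.93112188] 0.029240027261058548 [ 1.14405675  0.40039483 -0.4995242 ]
```

View pics/w8.png

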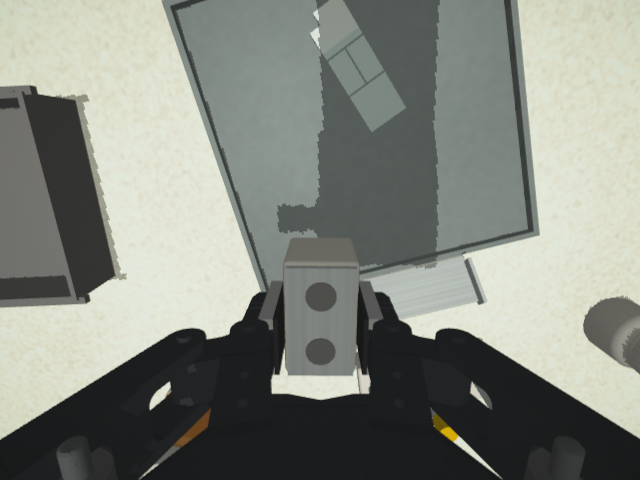

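Request:
arm_command:
  deltas:
    - {"x": 0, "y": -0.6, "z": 0, "rx": 0, "ry": 0, "rz": 0, "jaw": 1}
    - {"x": 0, "y": -1, "z": 0, "rx": 0, "ry": 0, "rz": 0, "jaw": 1}
    - {"x": 0, "y": -1, "z": 0, "rx": 0, "ry": 0, "rz": 0, "jaw": 1}
    - {"x": 0.2, "y": -1, "z": 0, "rx": 0, "ry": 0, "rz": 0, "jaw": 1}
    - {"x": 0.2, "y": -1, "z": 0, "rx": 0, "ry": 0, "rz": 0, "jaw": 1}
    - {"x": 0.2, "y": -1, "z": 0, "rx": 0, "ry": 0, "rz": 0, "jaw": 1}
    - {"x": 0.24, "y": -1, "z": 0, "rx": 0, "ry": 0, "rz": 0, "jaw": 1}
    - {"x": 0, "y": -1, "z": 0, "rx": 0, "ry": 0, "rz": 0, "jaw": 1}
    - {"x": 0, "y": -1, "z": 0, "rx": 0, "ry": 0, "rz": 0, "jaw": 1}
    - {"x": 0, "y": -1, "z": 0, "rx": 0, "ry": 0, "rz": 0, "jaw": 1}
    - {"x": 0, "y": -0.8, "z": 0, "rx": 0, "ry": 0, "rz": -0.57, "jaw": 1}
    - {"x": 0, "y": 0, "z": 0.6, "rx": 0, "ry": 0, "rz": 0, "jaw": 1}
    - {"x": 0, "y": 0, "z": 1, "rx": 0, "ry": 0, "rz": 0, "jaw": 1}
    - {"x": 0, "y": 0, "z": 1, "rx": 0, "ry": 0, "rz": 0, "jaw": 1}
    - {"x": 0, "y": 0, "z": 1, "rx": 0, "ry": 0, "rz": 0, "jaw": 1}
    - {"x": 0, "y": 0, "z": 0, "rx": 0, "ry": 0, "rz": 0, "jaw": 1}
    - {"x": 0, "y": 0, "z": 0, "rx": 0, "ry": 0, "rz": 0, "jaw": 1}

```text
time_s: 13.0
tool_pos: [0.5356, -0.3065, 0.0945]
eef_rot: [3.141, -0.005, 2.97]
ft_force: [0.3, -0.1, -0.2]
opening: 0.0292
```

Request:
arm_command:
  deltas:
    - {"x": 0, "y": 0, "z": 0.8, "rx": 0, "ry": 0, "rz": 0, "jaw": 1}
    - {"x": 0, "y": 0, "z": 0.8, "rx": 0, "ry": 0, "rz": 0, "jaw": 1}
    - {"x": 0, "y": 0, "z": 0.4, "rx": 0, "ry": 0, "rz": 0, "jaw": 1}
    - {"x": 0, "y": 0, "z": 0, "rx": 0, "ry": 0, "rz": 0, "jaw": 1}
    - {"x": 0, "y": 0, "z": 0, "rx": 0, "ry": 0, "rz": 0, "jaw": 1}
    - {"x": 0, "y": 0, "z": 0, "rx": 0, "ry": 0, "rz": 0, "jaw": 1}

```text
time_s: 13.5
tool_pos: [0.5381, -0.3071, 0.0477]
eef_rot: [-3.141, 0.002, 2.971]
ft_force: [0.0, -0.4, -1.0]
opening: 0.0296
```

Request:
arm_command:
  deltas:
    - {"x": 0, "y": 0, "z": 0.16, "rx": 0, "ry": 0, "rz": 0, "jaw": 1}
    - {"x": 0, "y": 0, "z": 0.08, "rx": 0, "ry": 0, "rz": 0, "jaw": 1}
    - {"x": 0, "y": 0, "z": 0, "rx": 0, "ry": 0, "rz": 0, "jaw": 1}
    - {"x": 0, "y": 0, "z": 0, "rx": 0, "ry": 0, "rz": 0, "jaw": 1}

```text
time_s: 13.83
tool_pos: [0.5381, -0.307, 0.0417]
eef_rot: [-3.141, 0.002, 2.971]
ft_force: [-1.1, 1.1, 9.1]
opening: 0.0296
```

Request:
arm_command:
  deltas:
    - {"x": 0, "y": 0, "z": 0, "rx": 0, "ry": 0, "rz": 0, "jaw": -0.2}
    - {"x": 0, "y": 0, "z": 0, "rx": 0, "ry": 0, "rz": 0, "jaw": -0.3}
    - {"x": 0, "y": 0, "z": 0, "rx": 0, "ry": 0, "rz": 0, "jaw": -0.3}
    - {"x": 0, "y": 0, "z": -0.3, "rx": 0, "ry": 0, "rz": 0, "jaw": -0.3}
    - {"x": 0, "y": 0, "z": -1, "rx": 0, "ry": 0, "rz": 0, "jaw": -0.3}
    - {"x": 0, "y": 0, "z": -1, "rx": 0, "ry": 0, "rz": 0, "jaw": -0.3}
    - {"x": 0, "y": 0, "z": -1, "rx": 0, "ry": 0, "rz": 0, "jaw": -0.3}
    - {"x": 0, "y": 0, "z": -1, "rx": 0, "ry": 0, "rz": 0, "jaw": -0.3}
    - {"x": 0, "y": 0, "z": -1, "rx": 0, "ry": 0, "rz": 0, "jaw": -0.3}
    - {"x": 0, "y": 0, "z": -1, "rx": 0, "ry": 0, "rz": 0, "jaw": -0.3}
    - {"x": 0, "y": 0, "z": -0.5, "rx": 0, "ry": 0, "rz": 0, "jaw": -0.3}
    - {"x": 0, "y": 0, "z": 0, "rx": 0, "ry": 0, "rz": 0, "jaw": -0.3}

```text
time_s: 14.83
tool_pos: [0.5387, -0.3074, 0.2142]
eef_rot: [-3.14, 0.005, 2.971]
ft_force: [0.3, -0.2, 0.1]
opening: 0.0554
```

Run:
```python
from h import *
o=manip.get_obs(); print(o["time_s"],o["tool_pos"],o["eef_rot"],o["opening"],o["ft_force"])
shot("wrist","w9")
```

```text
14.8333 [ 0.53868268 -0.30735388  0.21422766] [-3.13992326  0.00544181  2.97084505] 0.055400090007607476 [ 0.33516154 -0.15609191  0.07675249]
```

View pics/w9.png

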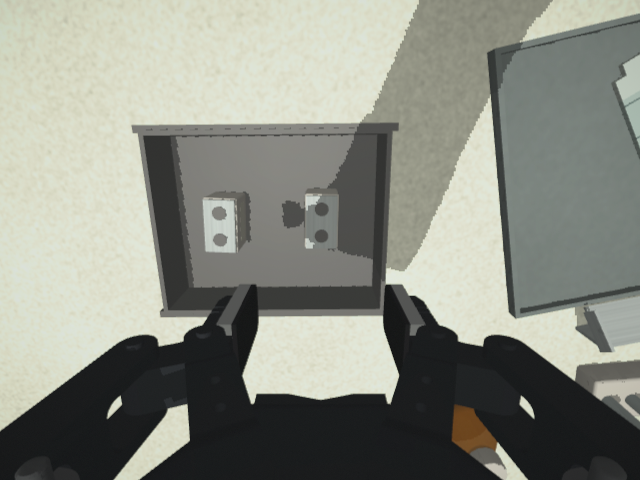

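Request:
arm_command:
  deltas:
    - {"x": 0, "y": 0.7, "z": 0, "rx": 0, "ry": 0, "rz": 0, "jaw": -0.3}
    - {"x": 0.25, "y": 1, "z": 0, "rx": 0, "ry": 0, "rz": 0, "jaw": -0.3}
    - {"x": 0.25, "y": 1, "z": 0, "rx": 0, "ry": 0, "rz": 0, "jaw": -0.3}
    - {"x": 0.25, "y": 1, "z": 0, "rx": 0, "ry": 0, "rz": 0, "jaw": -0.3}
    - {"x": 0.25, "y": 1, "z": 0, "rx": 0, "ry": 0, "rz": 0, "jaw": -0.3}
    - {"x": 0.25, "y": 1, "z": 0, "rx": 0, "ry": 0, "rz": 0, "jaw": -0.3}
    - {"x": 0.25, "y": 1, "z": 0, "rx": 0, "ry": 0, "rz": 0, "jaw": -0.3}
    - {"x": 0.25, "y": 1, "z": 0, "rx": 0, "ry": 0, "rz": 0, "jaw": -0.3}
    - {"x": 0.25, "y": 1, "z": 0, "rx": 0, "ry": 0, "rz": 0, "jaw": -0.3}
    - {"x": 0.25, "y": 1, "z": 0, "rx": 0, "ry": 0, "rz": 0, "jaw": -0.3}
    - {"x": 0.3, "y": 1, "z": 0, "rx": 0, "ry": 0, "rz": 0, "jaw": -0.3}
    - {"x": 0, "y": 1, "z": 0, "rx": 0, "ry": 0, "rz": 0, "jaw": -0.3}
    - {"x": 0, "y": 0.8, "z": 0, "rx": 0, "ry": 0, "rz": 0, "jaw": -0.3}

```text
time_s: 15.97
tool_pos: [0.5268, 0.0144, 0.2094]
eef_rot: [3.142, -0.002, 2.973]
ft_force: [0.3, 0.3, -0.4]
opening: 0.0556
```

Request:
arm_command:
  deltas:
    - {"x": 0, "y": 0, "z": 0, "rx": 0, "ry": 0, "rz": 0.5, "jaw": -0.3}
    - {"x": 0, "y": 0, "z": 0, "rx": 0, "ry": 0, "rz": 1, "jaw": -0.3}
    - {"x": 0, "y": 0, "z": 0, "rx": 0, "ry": 0, "rz": 1, "jaw": -0.3}
    - {"x": 0, "y": 0, "z": 0, "rx": 0, "ry": 0, "rz": 1, "jaw": -0.3}
    - {"x": 0, "y": 0, "z": 0, "rx": 0, "ry": 0, "rz": 1, "jaw": -0.3}
    - {"x": 0, "y": 0, "z": 0, "rx": 0, "ry": 0, "rz": 1, "jaw": -0.3}
    - {"x": 0, "y": 0, "z": 0, "rx": 0, "ry": 0, "rz": 1, "jaw": -0.3}
    - {"x": 0, "y": 0, "z": 0, "rx": 0, "ry": 0, "rz": 1, "jaw": -0.3}
    - {"x": 0, "y": 0, "z": 0, "rx": 0, "ry": 0, "rz": 1, "jaw": -0.3}
    - {"x": 0, "y": 0, "z": 0, "rx": 0, "ry": 0, "rz": 1, "jaw": -0.3}
    - {"x": 0, "y": 0, "z": 0, "rx": 0, "ry": 0, "rz": 1, "jaw": -0.3}
    - {"x": 0, "y": 0, "z": 0, "rx": 0, "ry": 0, "rz": 1, "jaw": -0.3}
    - {"x": 0, "y": 0, "z": 0, "rx": 0, "ry": 0, "rz": 1, "jaw": -0.3}
    - {"x": 0, "y": 0, "z": 0, "rx": 0, "ry": 0, "rz": 1, "jaw": -0.3}
    - {"x": 0, "y": 0, "z": 0, "rx": 0, "ry": 0, "rz": 1, "jaw": -0.3}
    - {"x": 0, "y": 0, "z": 0, "rx": 0, "ry": 0, "rz": 1, "jaw": -0.3}
    - {"x": 0, "y": 0, "z": 0, "rx": 0, "ry": 0, "rz": 1, "jaw": -0.3}
    - {"x": 0, "y": 0, "z": 0, "rx": 0, "ry": 0, "rz": 1, "jaw": -0.3}
    - {"x": 0, "y": 0, "z": 0, "rx": 0, "ry": 0, "rz": 1, "jaw": -0.3}
    - {"x": 0, "y": 0, "z": 0, "rx": 0, "ry": 0, "rz": 1, "jaw": -0.3}

```text
time_s: 17.63
tool_pos: [0.527, 0.0123, 0.2094]
eef_rot: [-3.14, 0.0, 1.606]
ft_force: [-0.5, 0.7, -0.5]
opening: 0.0558
```

Request:
arm_command:
  deltas:
    - {"x": 0, "y": 0, "z": 0, "rx": 0, "ry": 0, "rz": 1, "jaw": -0.3}
    - {"x": 0, "y": 0, "z": 0, "rx": 0, "ry": 0, "rz": 1, "jaw": -0.3}
    - {"x": 0, "y": 0, "z": 0, "rx": 0, "ry": 0, "rz": 1, "jaw": -0.3}
    - {"x": 0, "y": 0, "z": 0, "rx": 0, "ry": 0, "rz": 1, "jaw": -0.3}
    - {"x": 0, "y": 0, "z": 0, "rx": 0, "ry": 0, "rz": 1, "jaw": -0.3}
    - {"x": 0, "y": 0, "z": 0, "rx": 0, "ry": 0, "rz": 1, "jaw": -0.3}
    - {"x": 0, "y": 0, "z": 0, "rx": 0, "ry": 0, "rz": 1, "jaw": -0.3}
    - {"x": 0, "y": 0, "z": 0, "rx": 0, "ry": 0, "rz": 1, "jaw": -0.3}
    - {"x": 0, "y": 0, "z": 0, "rx": 0, "ry": 0, "rz": 1, "jaw": -0.3}
    - {"x": 0, "y": 0, "z": 0, "rx": 0, "ry": 0, "rz": 1, "jaw": -0.3}
    - {"x": 0, "y": 0, "z": 0, "rx": 0, "ry": 0, "rz": 1, "jaw": -0.3}
    - {"x": 0, "y": 0, "z": 0, "rx": 0, "ry": 0, "rz": 1, "jaw": -0.3}
    - {"x": 0, "y": 0, "z": 0, "rx": 0, "ry": 0, "rz": 1, "jaw": -0.3}
    - {"x": 0, "y": 0, "z": 0, "rx": 0, "ry": 0, "rz": 1, "jaw": -0.3}
    - {"x": 0, "y": 0, "z": 0, "rx": 0, "ry": 0, "rz": 1, "jaw": -0.3}
    - {"x": 0, "y": 0, "z": 0, "rx": 0, "ry": 0, "rz": 1, "jaw": -0.3}
    - {"x": 0, "y": 0, "z": 0, "rx": 0, "ry": 0, "rz": 1, "jaw": -0.3}
    - {"x": 0, "y": 0, "z": 0, "rx": 0, "ry": 0, "rz": 0.4, "jaw": -0.3}
    - {"x": 0, "y": 0, "z": 0, "rx": 0, "ry": 0, "rz": 0, "jaw": -0.3}
    - {"x": 0, "y": 0, "z": 0, "rx": 0, "ry": 0, "rz": 0, "jaw": -0.3}

```text
time_s: 19.3
tool_pos: [0.5273, 0.0123, 0.2098]
eef_rot: [3.142, 0.001, 0.397]
ft_force: [-0.6, 0.9, -0.4]
opening: 0.0555
```

Run:
```python
from h import *
o=manip.get_obs(); print(o["time_s"],o["tool_pos"],o["eef_rot"],o["opening"],o["joint_positions"])
shot("wrist","w10")
```

```text
19.3 [0.52734287 0.01231035 0.20983699] [3.14153440e+00 1.01976569e-03 3.96926979e-01] 0.05553526014387525 [-0.63682199  0.51694276  0.8036058   1.89813007 -0.46194396  0.92253565
 -0.78465031]
```

View pics/w10.png

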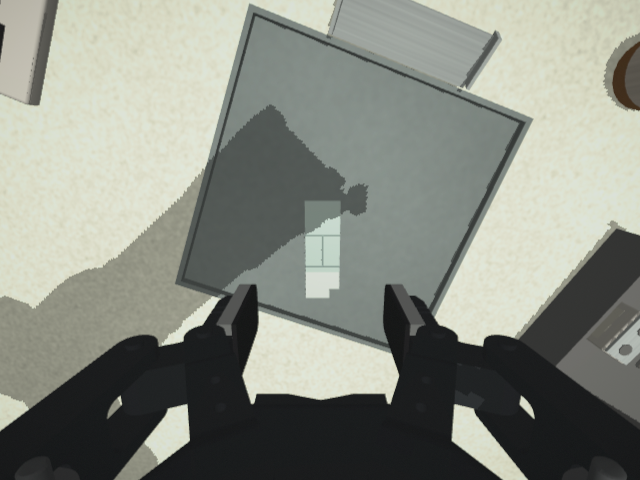

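Run:
```python
from h import *
m=np.load("pics/w10.npy",allow_pickle=True).item()
p=np.array([cast(m,u,v,.01)[:2] for u,v in [(305,201),(340,201.5),(305.5,297.5)]])
d=p[2]-p[0];L=np.linalg.norm(d);d/=L
print(p,L,np.linalg.norm(p[1]-p[0]),np.arctan2(d[1],d[0])+np.pi, (p[0]+p[1])/2+d*.013)
t=np.array([.52734,.01231]);c=(p[0]+p[1])/2+d*.013-t;y=.397
print(c@[np.cos(y),np.sin(y)]*40,c@[np.sin(y),-np.cos(y)]*40)
```

```text
[[ 5.34585582e-01  3.09652217e-02]
 [ 5.46920761e-01  2.38038148e-04]
 [ 4.42492841e-01 -6.81017085e-03]] 0.0995392041527585 0.033110669779045414 0.38925868131581387 [0.52872569 0.0106681 ]
0.025722911001941275 0.0819995418237311
```

Request:
arm_command:
  deltas:
    - {"x": 0.03, "y": 0.08, "z": 0.5, "rx": 0, "ry": 0, "rz": 0.1, "jaw": -0.05}
    - {"x": 0, "y": 0, "z": 1, "rx": 0, "ry": 0, "rz": 0, "jaw": -0.05}
    - {"x": 0, "y": 0, "z": 1, "rx": 0, "ry": 0, "rz": 0, "jaw": -0.05}
    - {"x": 0, "y": 0, "z": 1, "rx": 0, "ry": 0, "rz": 0, "jaw": -0.05}
    - {"x": 0, "y": 0, "z": 1, "rx": 0, "ry": 0, "rz": 0, "jaw": -0.05}
    - {"x": 0, "y": 0, "z": 1, "rx": 0, "ry": 0, "rz": 0, "jaw": -0.05}
    - {"x": 0, "y": 0, "z": 0.8, "rx": 0, "ry": 0, "rz": 0, "jaw": -0.05}
    - {"x": 0, "y": 0, "z": 0.4, "rx": 0, "ry": 0, "rz": 0, "jaw": -0.05}
    - {"x": 0, "y": 0, "z": 0.2, "rx": 0, "ry": 0, "rz": 0, "jaw": -0.05}
    - {"x": 0, "y": 0, "z": 0, "rx": 0, "ry": 0, "rz": 0, "jaw": -0.05}
    - {"x": 0, "y": 0, "z": 0, "rx": 0, "ry": 0, "rz": 0, "jaw": -0.05}
    - {"x": 0, "y": 0, "z": 0, "rx": 0, "ry": 0, "rz": 0, "jaw": -0.05}

```text
time_s: 20.35
tool_pos: [0.5298, 0.0107, 0.0389]
eef_rot: [3.141, -0.002, 0.388]
ft_force: [1.0, 0.2, -0.4]
opening: 0.0446
```

Run:
```python
from h import *
o=manip.get_obs(); print(o["time_s"],o["tool_pos"],o["eef_rot"],o["opening"])
shot("wrist","w11")
```

```text
20.35 [0.5297875  0.01065378 0.03885744] [ 3.14110013e+00 -1.59979043e-03  3.88222900e-01] 0.04456491793968846
```

View pics/w11.png

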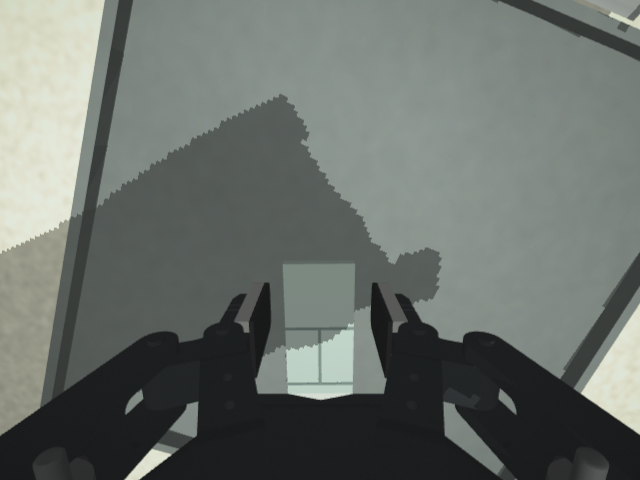

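Request:
arm_command:
  deltas:
    - {"x": 0, "y": 0, "z": 0.2, "rx": 0, "ry": 0, "rz": 0, "jaw": 0.02}
    - {"x": 0, "y": 0, "z": 0.2, "rx": 0, "ry": 0, "rz": 0, "jaw": 0.05}
    - {"x": 0, "y": 0, "z": 0.08, "rx": 0, "ry": 0, "rz": 0, "jaw": 0.05}
    - {"x": 0, "y": 0, "z": 0, "rx": 0, "ry": 0, "rz": 0, "jaw": 0.05}
    - {"x": 0, "y": 0, "z": 0, "rx": 0, "ry": 0, "rz": 0, "jaw": 0.05}

```text
time_s: 20.82
tool_pos: [0.529, 0.0107, 0.0256]
eef_rot: [-3.142, 0.0, 0.388]
ft_force: [1.0, -0.6, 0.9]
opening: 0.0407
```

Request:
arm_command:
  deltas:
    - {"x": 0, "y": 0, "z": 0.08, "rx": 0, "ry": 0, "rz": 0, "jaw": 0.05}
    - {"x": 0, "y": 0, "z": 0, "rx": 0, "ry": 0, "rz": 0, "jaw": 0.05}
    - {"x": 0, "y": 0, "z": 0, "rx": 0, "ry": 0, "rz": 0, "jaw": 0.05}

```text
time_s: 21.07
tool_pos: [0.5291, 0.0107, 0.0238]
eef_rot: [3.142, 0.0, 0.388]
ft_force: [-0.1, -0.8, -0.3]
opening: 0.0406
```

Request:
arm_command:
  deltas:
    - {"x": 0, "y": 0, "z": 0.06, "rx": 0, "ry": 0, "rz": 0, "jaw": 0.05}
    - {"x": 0, "y": 0, "z": 0, "rx": 0, "ry": 0, "rz": 0, "jaw": 0.05}
    - {"x": 0, "y": 0, "z": 0, "rx": 0, "ry": 0, "rz": 0, "jaw": 0.05}

```text
time_s: 21.32
tool_pos: [0.5293, 0.0107, 0.0226]
eef_rot: [3.142, -0.0, 0.388]
ft_force: [-0.6, -0.3, 4.4]
opening: 0.0404
```

Request:
arm_command:
  deltas:
    - {"x": 0, "y": 0, "z": 0.05, "rx": 0, "ry": 0, "rz": 0, "jaw": 0.05}
    - {"x": 0, "y": 0, "z": 0, "rx": 0, "ry": 0, "rz": 0, "jaw": 0.05}
    - {"x": 0, "y": 0, "z": 0, "rx": 0, "ry": 0, "rz": 0, "jaw": 0.05}

```text
time_s: 21.57
tool_pos: [0.5293, 0.0106, 0.0225]
eef_rot: [-3.141, -0.002, 0.388]
ft_force: [-4.8, 1.5, 23.6]
opening: 0.0408
```

Request:
arm_command:
  deltas:
    - {"x": 0, "y": 0, "z": -0.14, "rx": 0, "ry": 0, "rz": 0, "jaw": 0.05}
    - {"x": 0, "y": 0, "z": 0, "rx": 0, "ry": 0, "rz": 0, "jaw": 0.05}
    - {"x": 0, "y": 0, "z": 0, "rx": 0, "ry": 0, "rz": 0, "jaw": 0.05}

```text
time_s: 21.82
tool_pos: [0.5292, 0.0108, 0.0245]
eef_rot: [3.141, -0.0, 0.388]
ft_force: [0.4, 0.2, -0.5]
opening: 0.0405
```

Request:
arm_command:
  deltas:
    - {"x": 0, "y": 0, "z": 0, "rx": 0, "ry": 0, "rz": 0, "jaw": 1}
    - {"x": 0, "y": 0, "z": 0, "rx": 0, "ry": 0, "rz": 0, "jaw": 1}
    - {"x": 0, "y": 0, "z": 0, "rx": 0, "ry": 0, "rz": 0, "jaw": 1}
    - {"x": 0, "y": 0, "z": 0, "rx": 0, "ry": 0, "rz": 0, "jaw": 1}
    - {"x": 0, "y": 0, "z": 0, "rx": 0, "ry": 0, "rz": 0, "jaw": 1}
  grip_force: 40

```text
time_s: 22.23
tool_pos: [0.5291, 0.0108, 0.0246]
eef_rot: [-3.141, -0.0, 0.388]
ft_force: [-0.4, 0.2, 6.4]
opening: 0.0319
```

Request:
arm_command:
  deltas:
    - {"x": 0, "y": 0, "z": -0.1, "rx": 0, "ry": 0, "rz": 0, "jaw": 1}
    - {"x": 0, "y": 0, "z": -0.2, "rx": 0, "ry": 0, "rz": 0, "jaw": 1}
    - {"x": 0, "y": 0, "z": -0.2, "rx": 0, "ry": 0, "rz": 0, "jaw": 1}
    - {"x": 0, "y": 0, "z": 0, "rx": 0, "ry": 0, "rz": 0, "jaw": 1}

```text
time_s: 22.57
tool_pos: [0.5295, 0.0106, 0.0379]
eef_rot: [3.141, -0.001, 0.388]
ft_force: [0.3, -0.7, -0.7]
opening: 0.0321
```

Run:
```python
from h import *
o=manip.get_obs(); print(o["time_s"],o["tool_pos"],o["eef_rot"],o["opening"])
shot("wrist","w12")
```

```text
22.5667 [0.52951345 0.01058937 0.03789599] [ 3.14111547e+00 -8.41320301e-04  3.87945124e-01] 0.032081734719669144
```

View pics/w12.png

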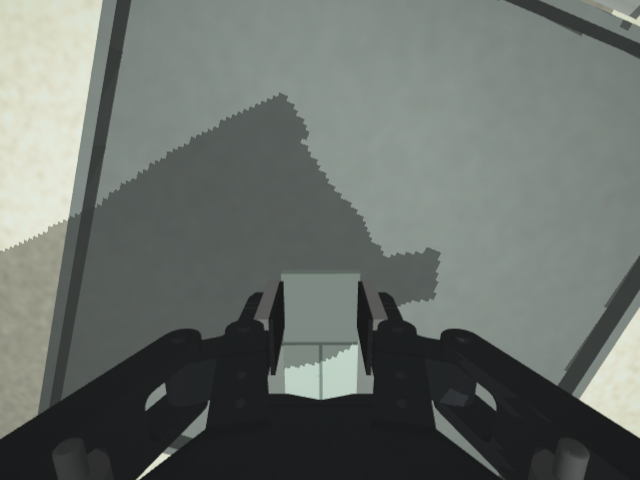

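Request:
arm_command:
  deltas:
    - {"x": 0, "y": 0, "z": -0.5, "rx": 0, "ry": 0, "rz": 0, "jaw": 1}
    - {"x": 0, "y": 0, "z": -0.8, "rx": 0, "ry": 0, "rz": 0, "jaw": 1}
    - {"x": 0, "y": 0, "z": -0.8, "rx": 0, "ry": 0, "rz": 0, "jaw": 1}
    - {"x": 0, "y": 0, "z": -0.8, "rx": 0, "ry": 0, "rz": 0, "jaw": 1}
    - {"x": 0, "y": 0, "z": -0.8, "rx": 0, "ry": 0, "rz": 0, "jaw": 1}
    - {"x": 0, "y": 0, "z": -0.8, "rx": 0, "ry": 0, "rz": 0, "jaw": 1}
    - {"x": 0, "y": 0, "z": -0.8, "rx": 0, "ry": 0, "rz": 0, "jaw": 1}
    - {"x": 0, "y": 0, "z": -0.5, "rx": 0, "ry": 0, "rz": 0, "jaw": 1}
    - {"x": 0, "y": 0, "z": 0, "rx": 0, "ry": 0, "rz": 0, "jaw": 1}

```text
time_s: 23.37
tool_pos: [0.5302, 0.0105, 0.1843]
eef_rot: [3.141, -0.004, 0.388]
ft_force: [0.6, -0.1, -1.1]
opening: 0.0322
```

Run:
```python
from h import *
o=manip.get_obs(); print(o["time_s"],o["tool_pos"],o["eef_rot"],o["opening"])
m,im=shot("wrist","w13")
m,im=shot("top","t13")
cv2.imwrite("pics/t13c.png",cv2.resize(im[180:360,150:540],None,fx=2,fy=2,interpolation=cv2.INTER_CUBIC))
```

```text
23.3667 [0.53024664 0.01050246 0.18428472] [ 3.14058632 -0.00363925  0.38799093] 0.03216568980885901
```

View pics/w13.png

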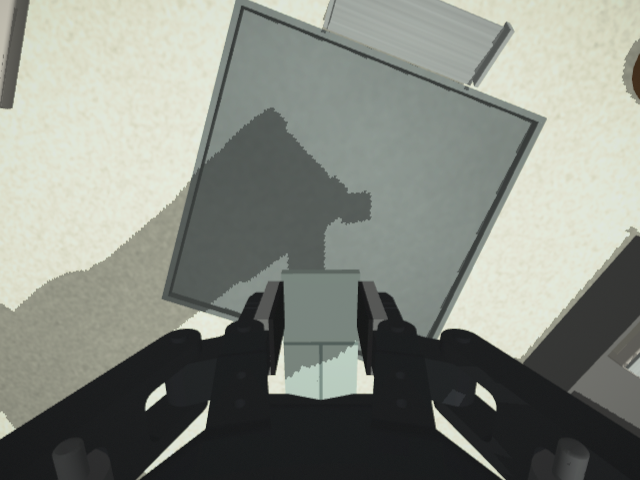

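View pics/t13c.png

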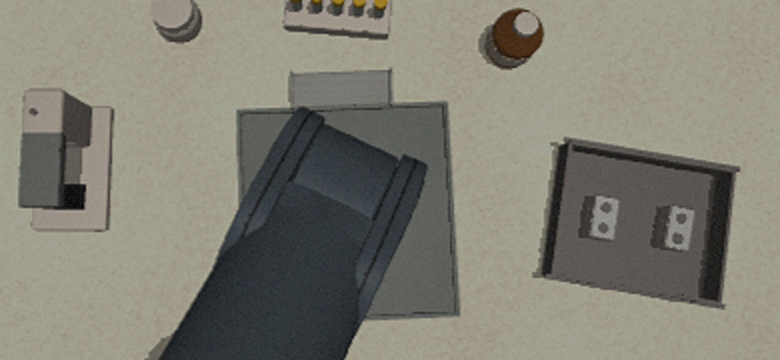

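Request:
arm_command:
  deltas:
    - {"x": 0, "y": 0, "z": 0, "rx": 0, "ry": 0, "rz": -0.5, "jaw": 1}
    - {"x": 0, "y": 0, "z": 0, "rx": 0, "ry": 0, "rz": -1, "jaw": 1}
    - {"x": 0, "y": 0, "z": 0, "rx": 0, "ry": 0, "rz": -1, "jaw": 1}
    - {"x": 0, "y": 0, "z": 0, "rx": 0, "ry": 0, "rz": -1, "jaw": 1}
    - {"x": 0, "y": 0, "z": 0, "rx": 0, "ry": 0, "rz": -1, "jaw": 1}
    - {"x": 0, "y": 0, "z": 0, "rx": 0, "ry": 0, "rz": -1, "jaw": 1}
    - {"x": 0, "y": 0, "z": 0, "rx": 0, "ry": 0, "rz": -1, "jaw": 1}
    - {"x": 0, "y": 0, "z": 0, "rx": 0, "ry": 0, "rz": -1, "jaw": 1}
    - {"x": 0, "y": 0, "z": 0, "rx": 0, "ry": 0, "rz": -1, "jaw": 1}
    - {"x": 0, "y": 0, "z": 0, "rx": 0, "ry": 0, "rz": -1, "jaw": 1}
    - {"x": 0, "y": 0, "z": 0, "rx": 0, "ry": 0, "rz": -1, "jaw": 1}
    - {"x": 0, "y": 0, "z": 0, "rx": 0, "ry": 0, "rz": -1, "jaw": 1}
    - {"x": 0, "y": 0, "z": 0, "rx": 0, "ry": 0, "rz": -1, "jaw": 1}
    - {"x": 0, "y": 0, "z": 0, "rx": 0, "ry": 0, "rz": -1, "jaw": 1}
    - {"x": 0, "y": 0, "z": 0, "rx": 0, "ry": 0, "rz": -1, "jaw": 1}
    - {"x": 0, "y": 0, "z": 0, "rx": 0, "ry": 0, "rz": -1, "jaw": 1}
    - {"x": 0, "y": 0, "z": 0, "rx": 0, "ry": 0, "rz": -1, "jaw": 1}
    - {"x": 0, "y": 0, "z": 0, "rx": 0, "ry": 0, "rz": -1, "jaw": 1}
    - {"x": 0, "y": 0, "z": 0, "rx": 0, "ry": 0, "rz": -1, "jaw": 1}
    - {"x": 0, "y": 0, "z": 0, "rx": 0, "ry": 0, "rz": -1, "jaw": 1}

```text
time_s: 25.13
tool_pos: [0.5284, 0.0109, 0.1806]
eef_rot: [-3.139, -0.001, 1.753]
ft_force: [0.4, -0.2, -0.1]
opening: 0.0322
```

Request:
arm_command:
  deltas:
    - {"x": 0, "y": 0, "z": 0, "rx": 0, "ry": 0, "rz": -1, "jaw": 1}
    - {"x": 0, "y": 0, "z": 0, "rx": 0, "ry": 0, "rz": -1, "jaw": 1}
    - {"x": 0, "y": 0, "z": 0, "rx": 0, "ry": 0, "rz": -1, "jaw": 1}
    - {"x": 0, "y": 0, "z": 0, "rx": 0, "ry": 0, "rz": -1, "jaw": 1}
    - {"x": 0, "y": 0, "z": 0, "rx": 0, "ry": 0, "rz": -1, "jaw": 1}
    - {"x": 0, "y": 0, "z": 0, "rx": 0, "ry": 0, "rz": -1, "jaw": 1}
    - {"x": 0, "y": 0, "z": 0, "rx": 0, "ry": 0, "rz": -1, "jaw": 1}
    - {"x": 0, "y": 0, "z": 0, "rx": 0, "ry": 0, "rz": -1, "jaw": 1}
    - {"x": 0, "y": 0, "z": 0, "rx": 0, "ry": 0, "rz": -1, "jaw": 1}
    - {"x": 0, "y": 0, "z": 0, "rx": 0, "ry": 0, "rz": -1, "jaw": 1}
    - {"x": 0, "y": 0, "z": 0, "rx": 0, "ry": 0, "rz": -1, "jaw": 1}
    - {"x": 0, "y": 0, "z": 0, "rx": 0, "ry": 0, "rz": -1, "jaw": 1}
    - {"x": 0, "y": 0, "z": 0, "rx": 0, "ry": 0, "rz": -1, "jaw": 1}
    - {"x": 0, "y": 0, "z": 0, "rx": 0, "ry": 0, "rz": -1, "jaw": 1}
    - {"x": 0, "y": 0, "z": 0, "rx": 0, "ry": 0, "rz": -1, "jaw": 1}
    - {"x": 0, "y": 0, "z": 0, "rx": 0, "ry": 0, "rz": -1, "jaw": 1}
    - {"x": 0, "y": 0, "z": 0, "rx": 0, "ry": 0, "rz": -1, "jaw": 1}
    - {"x": 0, "y": 0, "z": 0, "rx": 0, "ry": 0, "rz": -1, "jaw": 1}
    - {"x": 0, "y": 0, "z": 0, "rx": 0, "ry": 0, "rz": -1, "jaw": 1}
    - {"x": 0, "y": 0, "z": 0, "rx": 0, "ry": 0, "rz": -0.9, "jaw": 1}

```text
time_s: 26.8
tool_pos: [0.5283, 0.0109, 0.1806]
eef_rot: [3.141, -0.002, -3.141]
ft_force: [0.3, -0.8, -0.2]
opening: 0.032
```

Request:
arm_command:
  deltas:
    - {"x": 0, "y": 0, "z": 0, "rx": 0, "ry": 0, "rz": 0, "jaw": 1}
    - {"x": 0, "y": 0, "z": 0, "rx": 0, "ry": 0, "rz": 0, "jaw": 1}

```text
time_s: 26.97
tool_pos: [0.5285, 0.0107, 0.181]
eef_rot: [3.141, -0.002, 3.137]
ft_force: [0.5, 1.1, -0.9]
opening: 0.0324
```

Run:
```python
from h import *
o=manip.get_obs(); print(o["time_s"],o["tool_pos"],o["eef_rot"],o["opening"],o["joint_positions"])
m=np.load("pics/w13.npy",allow_pickle=True).item()
p=np.array([cast(m,u,v,.1843-.0146) for u,v in [(282,270),(360,270),(285,343),(357,343)]])
print(p, np.linalg.norm(p[0]-p[1]),np.linalg.norm(p[2]-p[3]),np.linalg.norm((p[0]+p[1]-p[2]-p[3])/2))
a=((p[0]+p[1])/2)[:2]-[.53025,.0105]; y=.388; print("plain end in tool x,y",a@[np.cos(y),np.sin(y)],a@[np.sin(y),-np.cos(y)])
shot("wrist","w14")
```

```text
26.9667 [0.52853672 0.01071636 0.18104313] [ 3.14106346e+00 -1.86807729e-03  3.13656342e+00] 0.03236902282397077 [-0.08943018  0.43793887 -0.02731103  1.91244661  0.01520249  0.79320017
  1.4409156 ]
[[ 5.37869755e-01  3.12054900e-02  1.69700000e-01]
 [ 5.50440833e-01  3.52628221e-04  1.69700000e-01]
 [ 5.05324918e-01  1.75871311e-02  1.69700000e-01]
 [ 5.17661781e-01 -1.27109092e-02  1.69700000e-01]] 0.033315628414809326 0.03271344388069254 0.03528148964947091
plain end in tool x,y 0.01486894771170777 0.0003742449595326401
```

View pics/w14.png

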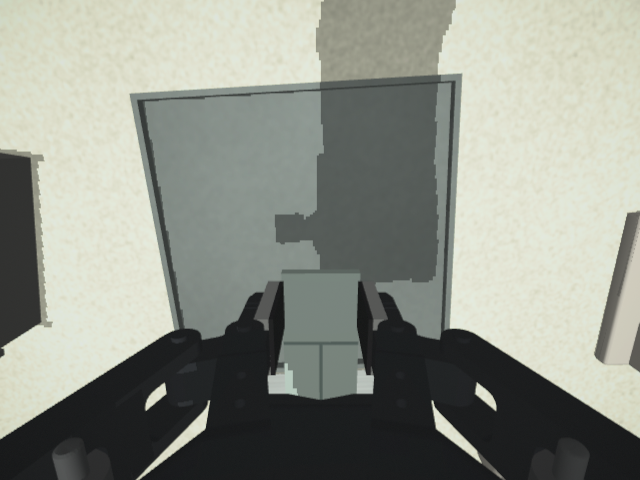

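Request:
arm_command:
  deltas:
    - {"x": 0, "y": 0.5, "z": 0, "rx": 0, "ry": 0, "rz": 0, "jaw": 1}
    - {"x": 0.2, "y": 0.8, "z": 0, "rx": 0, "ry": 0, "rz": 0, "jaw": 1}
    - {"x": 0.3, "y": 0.9, "z": 0, "rx": 0, "ry": 0, "rz": 0, "jaw": 1}
    - {"x": 0.4, "y": 0.9, "z": 0, "rx": 0, "ry": 0, "rz": 0, "jaw": 1}
    - {"x": 0.4, "y": 0.9, "z": 0, "rx": 0, "ry": 0, "rz": 0, "jaw": 1}
    - {"x": 0.4, "y": 0.9, "z": 0, "rx": 0, "ry": 0, "rz": 0, "jaw": 1}
    - {"x": 0.4, "y": 0.9, "z": 0, "rx": 0, "ry": 0, "rz": 0, "jaw": 1}
    - {"x": 0.4, "y": 0.9, "z": 0, "rx": 0, "ry": 0, "rz": 0, "jaw": 1}
    - {"x": 0.4, "y": 0.9, "z": 0, "rx": 0, "ry": 0, "rz": 0, "jaw": 1}
    - {"x": 0.4, "y": 0.9, "z": 0, "rx": 0, "ry": 0, "rz": 0, "jaw": 1}
    - {"x": 0.4, "y": 0.9, "z": 0, "rx": 0, "ry": 0, "rz": 0, "jaw": 1}
    - {"x": 0.4, "y": 0.9, "z": 0, "rx": 0, "ry": 0, "rz": 0, "jaw": 1}
    - {"x": 0.4, "y": 0.9, "z": 0, "rx": 0, "ry": 0, "rz": 0, "jaw": 1}
    - {"x": 0.4, "y": 0.9, "z": 0, "rx": 0, "ry": 0, "rz": 0, "jaw": 1}
    - {"x": 0.2, "y": 0.6, "z": 0, "rx": 0, "ry": 0, "rz": 0, "jaw": 1}
    - {"x": 0, "y": 0, "z": 0, "rx": 0, "ry": 0, "rz": 0, "jaw": 1}
    - {"x": 0, "y": 0, "z": 0, "rx": 0, "ry": 0, "rz": 0, "jaw": 1}

```text
time_s: 28.43
tool_pos: [0.4015, 0.3301, 0.1818]
eef_rot: [3.141, -0.001, 3.141]
ft_force: [0.9, -0.5, -0.7]
opening: 0.0326
```

Run:
```python
from h import *
o=manip.get_obs(); print(o["time_s"],o["tool_pos"],o["eef_rot"],o["opening"],o["joint_positions"])
m,im=shot("wrist","w15")
m,im=shot("scene","s15")
cv2.imwrite("pics/s15c.png",cv2.resize(im[60:220,220:440],None,fx=3.5,fy=3.5,interpolation=cv2.INTER_CUBIC))
m,im=shot("top","t15")
cv2.imwrite("pics/t15c.png",cv2.resize(im[200:380,100:300],None,fx=3,fy=3,interpolation=cv2.INTER_CUBIC))
```

```text
28.4333 [0.40145109 0.33006296 0.18180128] [ 3.14143717e+00 -5.12169139e-04  3.14057751e+00] 0.03257455912228826 [-0.73651594  0.42480428 -0.0587958   1.93377525  0.03362717  0.78419452
  0.75586766]
```

View pics/w15.png

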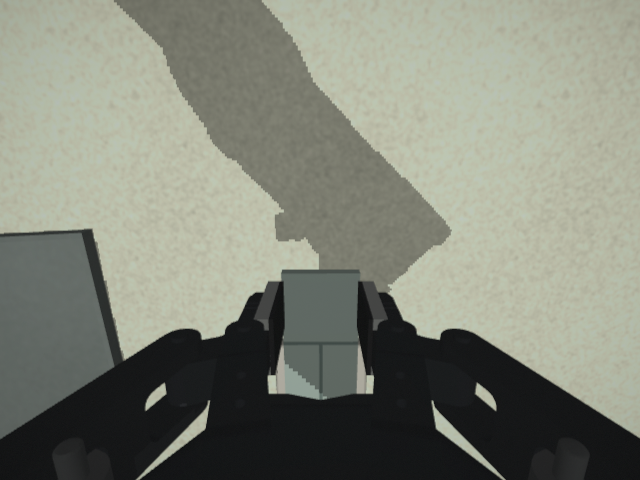

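View pics/s15c.png

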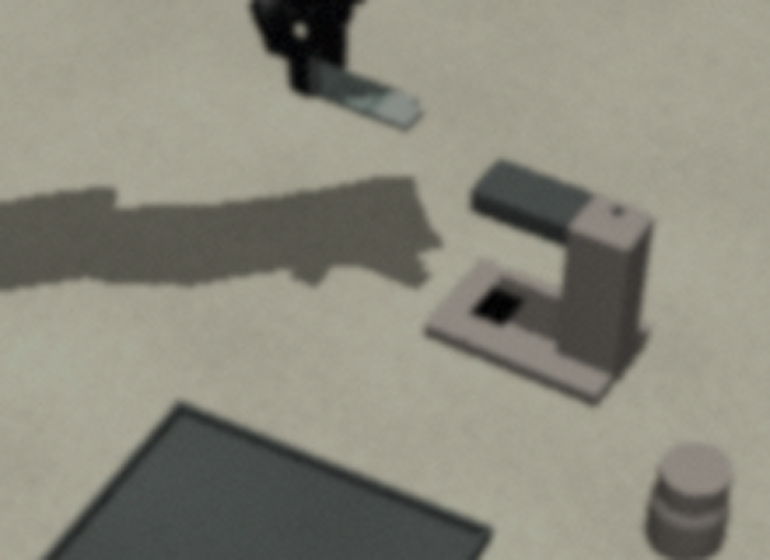

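View pics/t15c.png

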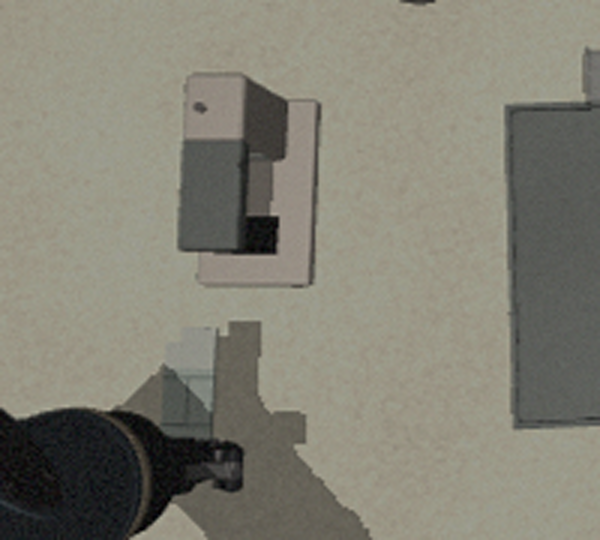

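Run:
```python
from h import *
t=manip.camera_model("top"); s=manip.camera_model("scene")
C=lambda m,c,off,k,z: cast(m,(c[0]+.5)/k-.5+off[0],(c[1]+.5)/k-.5+off[1],z)[:2]
z=.1818-.0146
print("top: tip right corner,right line corner,left line", [C(t,c,(100,200),3,z) for c in [(217,328),(214,432),(161,430)]])
print("scene tip near corner, right-edge", [C(s,c,(220,60),3.5,z) for c in [(409,129),(385,93)]])
print("expect tip x .4875, y .313 (right edge), .347")
print("plate top-view",[C(t,c,(100,200),3,.015) for c in [(198,283),(310,286),(320,101)]])
```

```text
top: tip right corner,right line corner,left line [array([0.4862041, 0.3109016]), array([0.41625675, 0.30900439]), array([0.41736572, 0.34491464])]
scene tip near corner, right-edge [array([0.49309548, 0.30964259]), array([0.45643784, 0.33661203])]
expect tip x .4875, y .313 (right edge), .347
plate top-view [array([0.52001403, 0.37409262]), array([0.51837271, 0.28525194]), array([0.66760024, 0.28412053])]
```

Request:
arm_command:
  deltas:
    - {"x": 0, "y": 0, "z": 0.5, "rx": 0, "ry": 0, "rz": 0, "jaw": 1}
    - {"x": 0, "y": 0, "z": 0.8, "rx": 0, "ry": 0, "rz": 0, "jaw": 1}
    - {"x": 0, "y": 0, "z": 0.8, "rx": 0, "ry": 0, "rz": 0, "jaw": 1}
    - {"x": 0, "y": 0, "z": 0.8, "rx": 0, "ry": 0, "rz": 0, "jaw": 1}
    - {"x": 0, "y": 0, "z": 0.8, "rx": 0, "ry": 0, "rz": 0, "jaw": 1}
    - {"x": 0, "y": 0, "z": 0.4, "rx": 0, "ry": 0, "rz": 0, "jaw": 1}
    - {"x": 0, "y": 0, "z": 0, "rx": 0, "ry": 0, "rz": 0, "jaw": 1}
    - {"x": 0, "y": 0, "z": 0, "rx": 0, "ry": 0, "rz": 0, "jaw": 1}
    - {"x": 0, "y": 0, "z": 0, "rx": 0, "ry": 0, "rz": 0, "jaw": 1}

```text
time_s: 29.33
tool_pos: [0.4032, 0.3287, 0.0804]
eef_rot: [3.141, 0.001, 3.138]
ft_force: [0.5, -0.3, -0.4]
opening: 0.0322
```

Request:
arm_command:
  deltas:
    - {"x": -0.2, "y": 0, "z": 0, "rx": 0, "ry": 0, "rz": 0, "jaw": 1}
    - {"x": -0.4, "y": 0, "z": 0, "rx": 0, "ry": 0, "rz": 0, "jaw": 1}
    - {"x": -0.4, "y": 0, "z": 0, "rx": 0, "ry": 0, "rz": 0, "jaw": 1}
    - {"x": -0.4, "y": 0, "z": 0, "rx": 0, "ry": 0, "rz": 0, "jaw": 1}
    - {"x": 0, "y": 0, "z": 0, "rx": 0, "ry": 0, "rz": 0, "jaw": 1}
    - {"x": 0, "y": 0, "z": 0, "rx": 0, "ry": 0, "rz": 0, "jaw": 1}

```text
time_s: 29.83
tool_pos: [0.4385, 0.3282, 0.0795]
eef_rot: [3.141, 0.0, 3.137]
ft_force: [-1.0, 0.2, 0.2]
opening: 0.0321
```

Run:
```python
from h import *
o=manip.get_obs(); print(o["time_s"],o["tool_pos"],o["eef_rot"],o["opening"])
m,im=shot("scene","s16")
cv2.imwrite("pics/s16c.png",cv2.resize(im[60:220,270:440],None,fx=4,fy=3.75,interpolation=cv2.INTER_CUBIC))
```

```text
29.8333 [0.43850645 0.32818513 0.07951587] [3.14146189e+00 3.15885960e-04 3.13708581e+00] 0.03206019570649134
```

View pics/s16c.png

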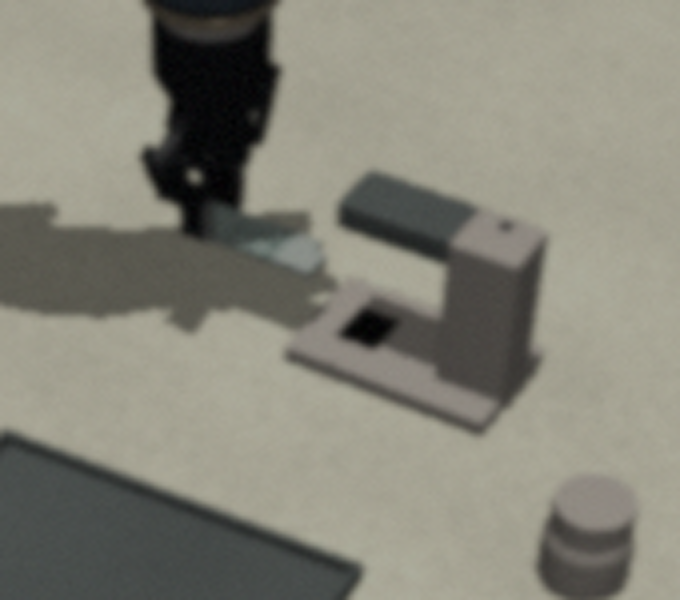

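Request:
arm_command:
  deltas:
    - {"x": -0.3, "y": 0.06, "z": 0, "rx": 0, "ry": 0, "rz": 0, "jaw": 1}
    - {"x": -0.4, "y": 0, "z": 0, "rx": 0, "ry": 0, "rz": 0, "jaw": 1}
    - {"x": -0.4, "y": 0, "z": 0, "rx": 0, "ry": 0, "rz": 0, "jaw": 1}
    - {"x": -0.4, "y": 0, "z": 0, "rx": 0, "ry": 0, "rz": 0, "jaw": 1}
    - {"x": -0.3, "y": 0, "z": 0, "rx": 0, "ry": 0, "rz": 0, "jaw": 1}
    - {"x": -0.2, "y": 0, "z": 0, "rx": 0, "ry": 0, "rz": 0, "jaw": 1}
    - {"x": 0, "y": 0, "z": 0, "rx": 0, "ry": 0, "rz": 0, "jaw": 1}
    - {"x": 0, "y": 0, "z": 0, "rx": 0, "ry": 0, "rz": 0, "jaw": 1}
    - {"x": 0, "y": 0, "z": 0, "rx": 0, "ry": 0, "rz": 0, "jaw": 1}

```text
time_s: 30.63
tool_pos: [0.487, 0.3298, 0.0794]
eef_rot: [-3.141, -0.001, 3.139]
ft_force: [0.2, 0.4, -0.5]
opening: 0.0321
```

Run:
```python
from h import *
o=manip.get_obs(); print(o["time_s"],o["tool_pos"],o["eef_rot"],o["opening"],o["ft_force"])
m,im=shot("scene","s17")
cv2.imwrite("pics/s17c.png",cv2.resize(im[80:200,290:430],None,fx=5,fy=5,interpolation=cv2.INTER_CUBIC))
m,im=shot("top","t17")
cv2.imwrite("pics/t17c.png",cv2.resize(im[200:340,110:540],None,fx=1.8,fy=1.8,interpolation=cv2.INTER_CUBIC))
shot("wrist","w17")
```

```text
30.6333 [0.48703331 0.32982911 0.07942205] [-3.14137429e+00 -6.42768808e-04  3.13895198e+00] 0.03208220843209918 [ 0.20168233  0.39721416 -0.54022101]
```

View pics/s17c.png

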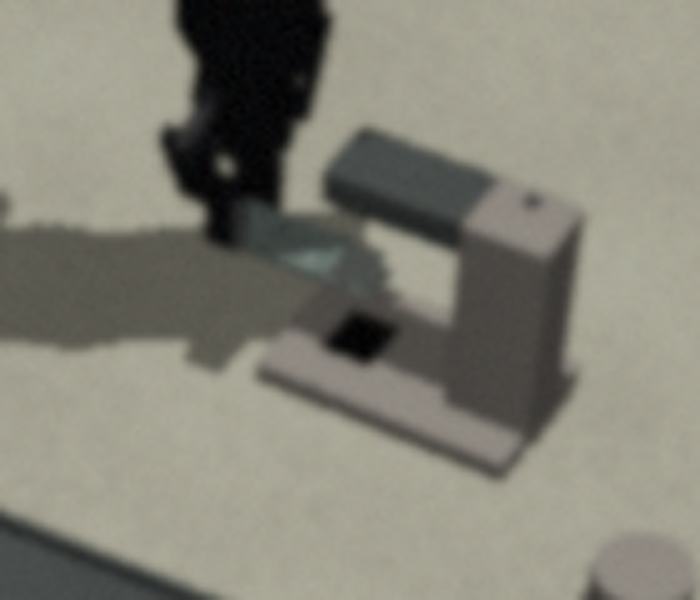

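View pics/t17c.png

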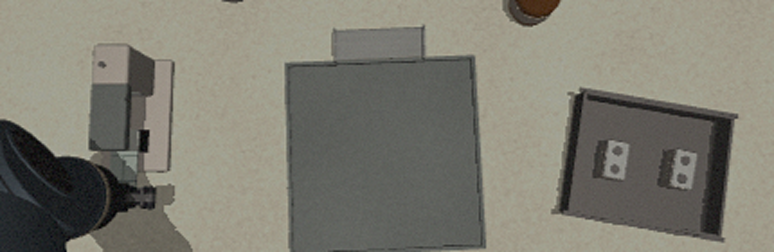

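View pics/w17.png

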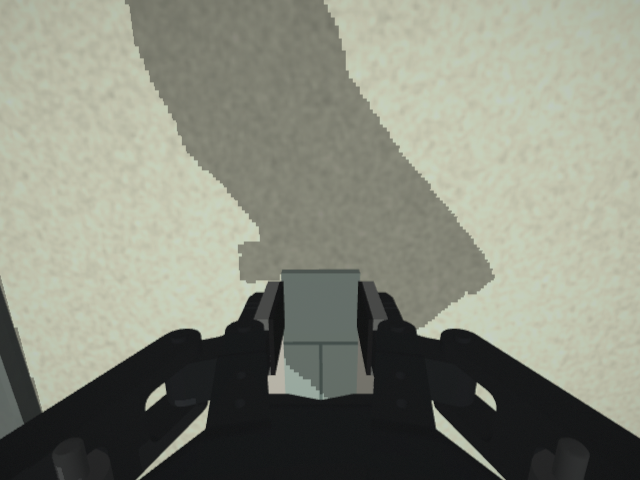

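Run:
```python
from h import *
s=manip.camera_model("scene")
for c in [(362,297),(385,290),(390,262)]: print(cast(s,(c[0]+.5)/5-.5+290,(c[1]+.5)/5-.5+80,.065))
for P in [(.573,.313,.065),(.573,.337,.065),(.563,.347,.065)]:
    u,v=proj(s,P); print((u-290)*5,(v-80)*5)
```

```text
[0.57262407 0.308485   0.065     ]
[0.5801466  0.31945469 0.065     ]
[0.5716944  0.34002136 0.065     ]
364.9048728917313 290.28096226874425
387.37827947039676 264.12208597538466
379.9944533326047 246.8071808300678
```

Run:
```python
from h import *
o=manip.get_obs(); print(o["time_s"],o["tool_pos"],abs(o["qvel"]).max(),o["opening"],o["ft_force"])
print(manip.sign_off())
```

```text
30.7833 [0.48707024 0.32995903 0.07958342] 0.0025212691679566777 0.03233667071878981 [-0.43018812  0.76031249  0.01121781]
the job is handed in; nothing more can be done
None
```

I handed the job in at 30.8 s of the 72 s allowed, with the slide still held in the reader. `sign_off` gave no verdict, so the checks below are my own measurements.

**What I did:** I stood both cartridges upright on the tote floor, about 45 mm to either side of its centre. I then gripped the slide by its plain end, about 14 mm in from the edge, with a 40 N grip. It went in from the reader's open front, frosted end first.

**Last checks**
- **Cartridges:** the last top picture shows both upright in the tote, well clear of the walls.
- **Slide position:** the frosted centre works out at about (0.558, 0.330, 0.065) m. My estimate of the reading spot is (0.560, 0.330, 0.065) m, so it is about 2 mm off sideways.
- **Contact and stillness:** the wrist force was about 1 N or less and the joints were nearly still. I saw no contact with the reader.
- **Level:** I judged this only from the wrist pictures, where the slide looked level. The frosted end is partly hidden under the head.

**What disagreed**
- **Camera offsets:** the scene camera places things about 5 mm farther in x than the arm does. The top camera is about 1–2 mm off. I corrected for both.
- **Opening while holding the slide:** the gripper read 32 mm on the 34 mm wide slide, though the grip stayed stable.
- **Extra forces:** the second cartridge was pressed down with about 9 N while being gripped and again on release. The fingertips touched the tray floor with up to about 24 N while I was finding the height to grip the slide.

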